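# Gauge the hinge cuts of the lasts and set them out

## Robot

A 6-joint arm with a two-finger parallel gripper is mounted at the origin on the work surface. World frame = base frame: x ahead of the robot, y to its left, z up, the work surface at z = 0. Lengths are in m, angles in rad, forces in N, time in s.
With the tool pointing down it reaches from about 0.25 to 0.725 m from the base axis. Payload 4 kg.
Tool frame: the origin (TCP) lies between the finger pads; the fingertips stand 11 mm ahead of it and the grasp point (between the pads) lies 8 mm behind it (tcp_to_tips is the z of the fingertips in the tool frame, in m); z points along the fingers, y is the direction in which the jaws open and shut (so a half turn about z gives the same grasp; the last joint's range is limited). The gripper opens to 85 mm and grips with 20 to 120 N. Pads are 22 mm wide; open, the fingers measure 114 mm over their backs; the gripper's body (76 mm by 85 mm) begins 54 mm behind the grasp point. The pads swing forward as they close: fully open they stand 13 mm farther back than shut.
Start: joints at [1.19, 0.241, 0.005, 1.335, 0, 1.571], TCP at [0.186, 0.464, 0.242] pointing down, gripper open.
Joint ranges: [-2.72, 2.72], [-1.05, 1.87], [-1.09, 1.28], [-1.99, 2.15], [-1.42, 1.44], [-3.14, 3.14]. Speed limits (rad/s): [2.79, 2.79, 3.14, 3.14, 3.14, 3.14].

## Interface

Orientations are given as a unit quaternion [x, y, z, w].
In Python, from workcell import * gives the robot as it stands.
- The arm moves only by the tool move_arm, never from a script. Its argument "moves" is a list that holds one entry, the list of rows, each a list of 7 numbers: the shift along the world's x, y, z in units of 500 mm (1.0 is 500 mm), then the turn, a rotation vector about the world's x, y, z in units of 30 degrees (1.0 is 30 degrees), then the closure, from -1 (fully open) to 1 (shut), so that 0 is half open. A call has 1 to 8 rows; each row shifts and turns the pose as measured when the row begins; what a row does not reach is not made up. A row lasts 1/12 s, in which the tool goes at most 41.7 mm and 7.16 degrees, less where a joint would pass 70% of its speed; a pose out of reach is approached as far as the arm can. A call with a number of a shift or a turn outside -1 to 1 is refused whole. A call with a gripper value outside its range is refused whole. The fingers move at their own pace and stop on an object; the grip force is fixed at half the most. Time passes only in rows, so rows that do not move let the fingers close. It gives the time, the measured TCP pose, the force and the opening at its end, in the units of the state.
- get_obs(): the state, without advancing time (a new reading comes with each control period).
- camera(name): name is "scene" or "top"; returns a dict with "pixels" (384x512x3 uint8, red, green, blue), "range_z" (384x512 float32, m along the optical axis (not along the pixel's ray), 0 where there is no reading), "fx", "fy", "cx", "cy" (pixels), "extrinsics" (4x4, takes a point from camera to world coordinates). Camera axes: x right, y down, z forward; pixel columns grow to the right and rows downward; lengths in m; the calibration is good to about 2 mm. A picture is of the moment at which its call begins.
- job_done(): hands the job in, once; it reports no verdict.
The state is a dict: "clock": time; "joint_pos": joint angles; "joint_vel": joint speeds; "tau": joint torques, N m; "eef_pos": TCP position; "tool_rot": TCP orientation; "ft_force": force on the tool from outside, world axes, zero at the start; "ft_torque": the same for the moment, N m; "grip_width": finger opening in m.
Only numpy, scipy, OpenCV 4.12 (cv2) and the standard library are available. Lean on these libraries where they do the work, as an engineer would, in place of code of your own. Each camera call takes 0.05 s, during which the arm holds its last target.

## Task

Check the hinge cut of every wooden last on the bench with the blade gauge from the stand, working from the shortest last to the tallest: lower the blade gently into the cut, never pressing hard, and pause with it 25 mm deep and the sprung slide-foot riding on the top of the last, so that the gauge reads about 20 mm. When you finish, the gauge must hang on its stand again, wings in the notches, and all the lasts must stand on their soles on the blue felt mat; leave the other things on the bench where they are.

Things in the scene. Friction and masses are not known exactly. Their poses are not given: they have to be found in the camera images.
- last_a: The shortest wooden last on a steel sole plate (0.2 to 0.6 kg, loose, may be absent): 48 mm high at its flat top, 52 mm wide (y) with upright sides to grip across y at the cut, heel end at x = -56 mm, toe end at x = 62 mm. Flat top from x = -56 to 22 mm, then it slopes to a 24 mm thick toe. Origin on the sole, straight under the hinge cut; x to the toe, z up when standing.
- last_a_cut (a point): Middle of the mouth of that last's hinge cut, on its top, 48 mm above the sole; axes as the last's. The cut is a straight saw slot, 9 mm wide in x, 34 mm deep, running along y and open at both sides.
- last_b: The second shortest wooden last on a steel sole plate (0.2 to 0.6 kg, loose, may be absent): 58 mm high at its flat top, 52 mm wide (y) with upright sides to grip across y at the cut, heel end at x = -56 mm, toe end at x = 70 mm. Flat top from x = -56 to 22 mm, then it slopes to a 24 mm thick toe. Origin on the sole, straight under the hinge cut; x to the toe, z up when standing.
- last_b_cut (a point): Middle of the mouth of that last's hinge cut, on its top, 58 mm above the sole; axes as the last's. The cut is a straight saw slot, 9 mm wide in x, 34 mm deep, running along y and open at both sides.
- last_c: The second tallest wooden last on a steel sole plate (0.2 to 0.6 kg, loose, may be absent): 68 mm high at its flat top, 52 mm wide (y) with upright sides to grip across y at the cut, heel end at x = -56 mm, toe end at x = 78 mm. Flat top from x = -56 to 22 mm, then it slopes to a 24 mm thick toe. Origin on the sole, straight under the hinge cut; x to the toe, z up when standing.
- last_c_cut (a point): Middle of the mouth of that last's hinge cut, on its top, 68 mm above the sole; axes as the last's. The cut is a straight saw slot, 9 mm wide in x, 34 mm deep, running along y and open at both sides.
- last_d: The tallest wooden last on a steel sole plate (0.2 to 0.6 kg, loose, may be absent): 78 mm high at its flat top, 52 mm wide (y) with upright sides to grip across y at the cut, heel end at x = -56 mm, toe end at x = 86 mm. Flat top from x = -56 to 22 mm, then it slopes to a 24 mm thick toe. Origin on the sole, straight under the hinge cut; x to the toe, z up when standing.
- last_d_cut (a point): Middle of the mouth of that last's hinge cut, on its top, 78 mm above the sole; axes as the last's. The cut is a straight saw slot, 9 mm wide in x, 34 mm deep, running along y and open at both sides.
- gauge: Blade gauge, loose, 0.14 kg, hung on its stand. Origin: middle of the blade's tip; z up. Steel blade 3 mm thick (x), 18 mm wide (y), z 0 to 46 mm; aluminium crossbar 14 (x) by 80 mm (y), z 46 to 56 mm, its ends are the wings that rest on the stand; dark wooden handle 14 (x) by 28 mm (y), z 56 to 88 mm, to be gripped across x. A half turn about z makes no difference.
- foot (a joint): Gauge reading, m: how far the sprung brass slide-foot (29 by 30 mm, 6 mm thick, around the blade) is pushed up the blade. 0 when free, its underside then 5 mm above the blade's tip. On top of a last, blade depth = reading + 5 mm (25 mm deep reads 0.020). Travel 0 to 0.033; spring 110 N/m, 0.7 N at 0, about 3 N at 0.020.
- foot_sole (a point): Middle of the underside of the gauge's slide-foot (5 mm above the blade's tip when free); it meets the top of a last.
- stand: Grey fixed stand of the gauge; origin under its base (70 in x, 96 in y, 6 mm thick), z up. Two uprights at y = +-30 mm (12 mm thick, 48 mm between them) with notches on top for the wings: floor 54 mm up, 22 mm wide in x between lips 8 mm high. Gauge x lies along stand x.
- stand_rest (a point): Point of the stand where the gauge's blade tip hangs when its wings lie in the notches: above the middle of the base, 8 mm over the bench; axes as the stand's.
- mat: Thin flat blue felt mat fixed to the bench, 200 mm (x) by 360 mm (y), level with the bench (under 2 mm). Origin at its centre. It has room for four lasts side by side, lying along its x, about 90 mm apart in y.
- paste_jar: Bystander: yellow jar with white lid, 100 mm high; to be left alone. Origin at its underside or axis.
- spool: Bystander: blue thread spool, 60 mm high; to be left alone. Origin at its underside or axis.
- hammer: Bystander: hammer lying down; to be left alone. Origin at its underside or axis.
- brush: Bystander: brush lying down; to be left alone. Origin at its underside or axis.
- tin: Bystander: tin, 55 mm high; to be left alone. Origin at its underside or axis.
- tape: Bystander: blue roll of tape lying flat; to be left alone. Origin at its underside or axis.
- wax: Bystander: small black disc of wax, 30 mm high; to be left alone. Origin at its underside or axis.
Not all that is in view belongs to the job. Leave any purple look-alike of the last_a alone.

How it is judged:
By the outcome, as a careful person would: the job done as asked, in the order asked, and still so for the second after the job is handed in, with the robot touching nothing.
Of last_a, last_b, last_c, last_d only 3 to 4 are there at a start; the rules pass over those that are not, and their reading is None.
At some moment in a run one of last_a, last_b, last_c, last_d may be knocked a few centimetres aside while the robot is not near it.
It also fails if it takes over 210 s, if anything falls off the work surface, if the arm or the gripper's body presses on something with over 40 N, if the wrist force passes 120 N, or if a joint passes its speed limit or range.

## Working session

There is one attempt and no reset: what is moved stays moved. The work goes in short steps, Python scripts to look and compute and a tool call to move; the robot and the scene stay as the last step left them, time stands still between calls to the robot, and variables do not carry over. Pictures are saved under pics/ and viewed, and the job is handed in when it is done.

Besides the shell and the picture viewer there is one more tool, called after "Emit:" by a JSON object that holds its "method" and its "body", one argument or row to a line. move_arm: Moves the arm, as the interface text tells. Shifts and turns lie within -1 to 1; 1 stands for 500 mm of shift or 30 degrees of turn. Its arguments: {"type":"object","properties":{"moves":{"type":"array","items":{"type":"array","items":{"type":"array","items":{"type":"number"}}}}},"required":["moves"]}

```bash
ls; mkdir -p pics
cat > h.py <<'E'
from workcell import *
import numpy as np, cv2
def shot(n,fn):
    c=camera(n); np.savez(''+fn+'.npz',**{k:np.array(v) for k,v in c.items()})
    cv2.imwrite('pics/'+fn+'.png',cv2.cvtColor(c['pixels'],cv2.COLOR_RGB2BGR)); return c
def load(fn): 
    d=np.load(''+fn+'.npz'); return {k:d[k] for k in d}
def cloud(c):
    h,w=c['range_z'].shape; v,u=np.mgrid[:h,:w]; z=c['range_z']
    P=np.stack([(u-c['cx'])/c['fx']*z,(v-c['cy'])/c['fy']*z,z],-1)
    E=c['extrinsics']; return P@E[:3,:3].T+E[:3,3]
def ray(c,u,v,h):
    E=c['extrinsics']; d=E[:3,:3]@np.array([(u-c['cx'])/c['fx'],(v-c['cy'])/c['fy'],1]); o=E[:3,3]
    return o+d*(h-o[2])/d[2]
def crop(c,u0,v0,u1,v1,s,fn):
    im=cv2.cvtColor(c['pixels'],cv2.COLOR_RGB2BGR)[v0:v1,u0:u1]
    cv2.imwrite('pics/'+fn+'.png',cv2.resize(im,None,fx=s,fy=s,interpolation=cv2.INTER_CUBIC))
E
python3 - <<'E'
from h import *
print(get_obs())
for n in ('top','scene'):
    c=shot(n,n+'0'); print(n,c['fx'],c['fy'],c['cx'],c['cy'],c['extrinsics'])
E
```

```text
pics
{'clock': 0.0, 'joint_pos': array([1.18996470e+00, 2.41405072e-01, 3.70136725e-03, 1.33521169e+00,
       1.81150814e-05, 1.57082137e+00]), 'joint_vel': array([-0.00051379,  0.00175241, -0.00073831,  0.00168649, -0.00011834,
        0.000987  ]), 'tau': array([ 5.88949897e-04, -3.72319543e+01,  2.52409565e+01,  1.70497724e-02,
       -1.06959551e-04, -2.96640067e-06]), 'eef_pos': array([0.18560911, 0.46359969, 0.24140817]), 'tool_rot': array([ 1.89279411e-01,  9.81922697e-01, -1.03867357e-03, -2.09416185e-04]), 'ft_force': array([0.05878658, 0.16263891, 0.17258034]), 'ft_torque': array([-0.00832066,  0.05240912, -0.00457576]), 'grip_width': 0.08562796872065626}
top 379.45004220353746 379.45004220353746 262.32588136494905 188.12369967950528 [[ 0.01053675 -0.98216036  0.18774985  0.29492262]
 [-0.99979234 -0.01362301 -0.01515538 -0.10441119]
 [ 0.01744273 -0.18755118 -0.98209995  1.23642582]
 [ 0.          0.          0.          1.        ]]
scene 480.29946395659 480.29946395659 257.6789506159814 186.01731506739114 [[ 0.38665757  0.72625216 -0.56837816  1.21172169]
 [ 0.92202737 -0.29172327  0.25448587 -0.43867442]
 [ 0.01901178 -0.62245911 -0.78242138  1.03231626]
 [ 0.          0.          0.          1.        ]]
```

View pics/top0.png

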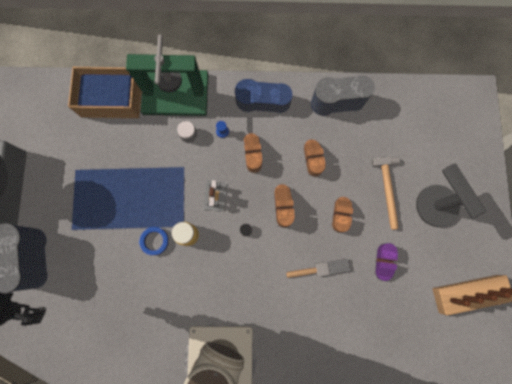

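View pics/scene0.png

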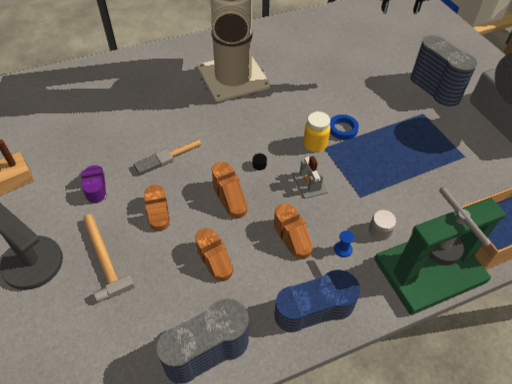

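Top view: four orange lasts at (253,152), (315,157), (284,206) and (343,215). The purple look-alike is at (386,262), the stand with gauge at (215,195) and the mat at (129,198). Next I measure these.

Run:
```python
from h import *
c=load('top0'); P=cloud(c)
hsv=cv2.cvtColor(c['pixels'],cv2.COLOR_RGB2HSV)
m=((hsv[...,0]<15)&(hsv[...,1]>130)&(hsv[...,2]>70)).astype(np.uint8)
m[:100]=0;m[:, 410:]=0;m[:,:230]=0
n,l,s,ce=cv2.connectedComponentsWithStats(m)
for i in range(1,n):
    if s[i,4]<150: continue
    q=P[l==i]; zt=np.percentile(q[:,2],90)
    t=q[q[:,2]>zt-.006]
    print(s[i],ce[i],'ztop',np.round([zt,q[:,2].max(),q[:,2].min()],4),'topmean',t.mean(0).round(4), 'bbox',q.min(0).round(3),q.max(0).round(3))
    (cx,cy),(w,h),a=cv2.minAreaRect(q[:,:2].astype(np.float32)); print('  rect',cx,cy,w,h,a)
# table height
print('table',P[300,150],P[250,250])
m=(hsv[...,0]>100)&(hsv[...,0]<130)&(hsv[...,1]>100); m[:, 190:]=0; m[:165]=0;m[230:]=0; m[:,:65]=0
q=P[m];print('mat',q.min(0),q.max(0),cv2.minAreaRect(q[:,:2].astype(np.float32)))
for n,(u,v) in dict(jar=(183,232),tape=(154,241),tin=(187,131),spool=(222,130),wax=(246,230),purple=(386,262)).items(): print(n,P[v,u].round(3))
crop(c,190,120,370,240,4.4,'crop_t')
crop(load('scene0'),130,130,350,290,3.6,'crop_s')
crop(load('scene0'),280,130,350,210,7.5,'crop_g')
```

```text
[245 134  15  17 185] [251.61621622 142.65405405] ztop [0.0695 0.0752 0.0208] topmean [ 0.6525 -0.0896  0.0678] bbox [ 0.641 -0.11   0.021] [ 0.711 -0.064  0.075]
  rect 0.6769822239875793 -0.08632677048444748 0.06992451846599579 0.042970817536115646 7.5647053718566895
[305 141  18  15 170] [312.43529412 148.31176471] ztop [0.06   0.0633 0.0207] topmean [ 0.6425 -0.2875  0.0579] bbox [ 0.63  -0.315  0.021] [ 0.69  -0.263  0.063]
  rect 0.6591262221336365 -0.28193768858909607 0.05796533823013306 0.050078731030225754 21.463342666625977
[247 152  14  18 205] [253.52195122 159.75121951] ztop [0.0713 1.2364 0.035 ] topmean [ 0.6075 -0.0939  0.0755] bbox [ 0.295 -0.114  0.035] [ 0.645 -0.072  1.236]
  rect 0.4698594808578491 -0.09574907273054123 0.35011544823646545 0.041555941104888916 0.9628305435180664
[308 157  17  17 212] [315.66037736 164.48113208] ztop [0.0609 0.0655 0.0265] topmean [ 0.6005 -0.2945  0.0584] bbox [ 0.573 -0.32   0.026] [ 0.633 -0.269  0.065]
  rect 0.6020006537437439 -0.29514893889427185 0.054303526878356934 0.05130002275109291 31.054391860961914
[276 186  17  21 246
[... 787 characters left out ...]
334 214  17  17 223] [341.41255605 221.95964126] ztop [0.0507 1.2364 0.0095] topmean [ 0.4146 -0.3709  0.0605] bbox [ 0.295 -0.401  0.01 ] [ 0.446 -0.104  1.236]
  rect 0.3538968563079834 -0.26053041219711304 0.055678680539131165 0.3290965259075165 30.296852111816406
table [0.17076788 0.22303559 0.00305813] [ 3.28171443e-01 -8.59859992e-02  4.06917516e-05]
mat [ 0.29492262 -0.10441119 -0.00798542] [0.59254858 0.49654623 1.23642582] ((0.47148680686950684, 0.19019939005374908), (0.6394138336181641, 0.2510601878166199), 80.50218200683594)
jar [0.376 0.112 0.101]
tape [ 0.353  0.224 -0.002]
tin [0.707 0.125 0.054]
spool [0.709 0.01  0.062]
wax [ 0.39  -0.073  0.03 ]
purple [ 0.295 -0.519  0.015]
```

View pics/crop_t.png

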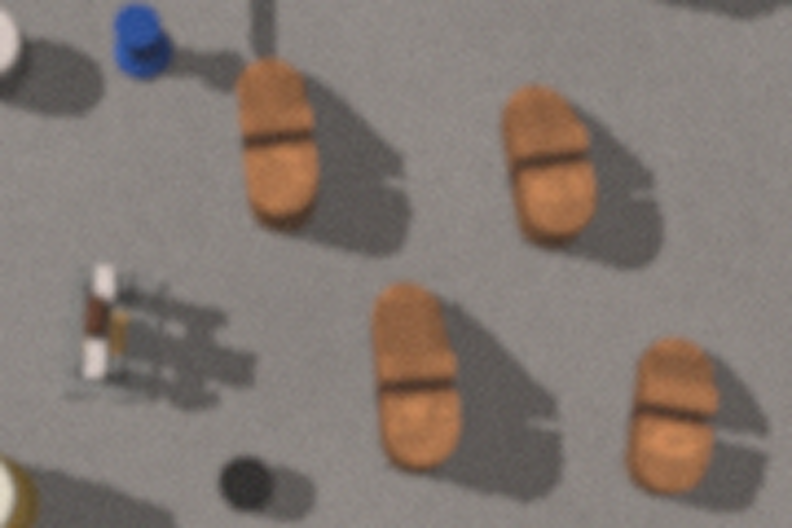

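View pics/crop_s.png

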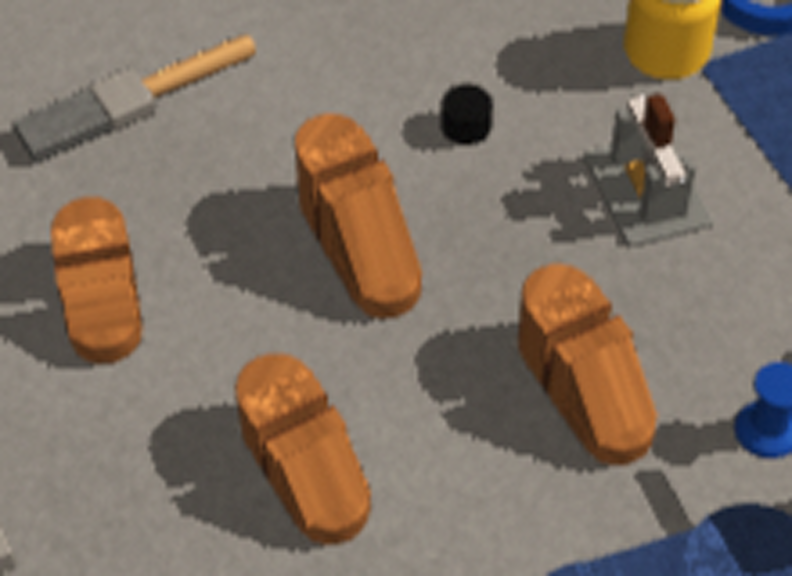

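View pics/crop_g.png

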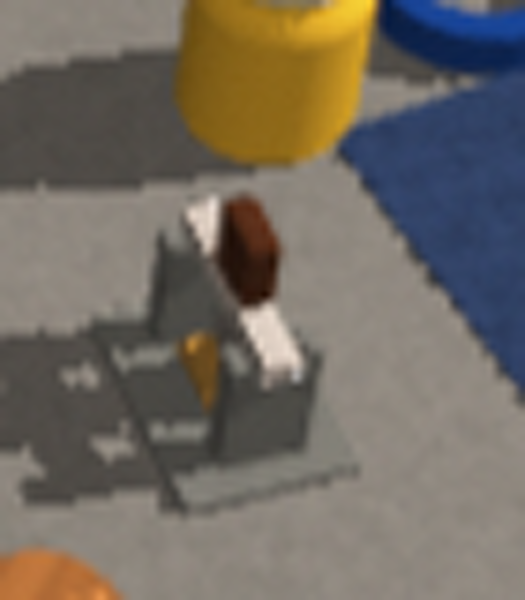

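```bash
cat >> h.py <<'E'
def slot(c,u,v,h,hw=14,hv=14):
    """slot near pixel (u,v): per column darkness centroid -> world pts at z=h. returns centre, yaw(of last x axis), half length"""
    px=c['pixels'].astype(float); hsv=cv2.cvtColor(c['pixels'],cv2.COLOR_RGB2HSV)
    mo=((hsv[...,0]<18)&(hsv[...,1]>110)).astype(np.uint8)
    R=px[...,0]; u=int(round(u));v=int(round(v)); pts=[]
    seed=None
    for uu in range(u-hw,u+hw+1):
        col=R[v-hv:v+hv+1,uu]; mm=mo[v-hv:v+hv+1,uu]>0
        if mm.sum()<8: continue
        vs=np.where(mm)[0]; lo,hi=vs.min(),vs.max()
        if hi-lo<8: continue
        seg=col[lo+2:hi-1]; base=np.median(seg); k=lo+2+int(np.argmin(seg))
        if col[k]>0.75*base: continue
        a=max(k-4,lo);b=min(k+5,hi+1); w=np.clip(base*0.95-col[a:b],0,None); w[np.abs(np.arange(a,b)-k)>3]=0
        pts.append((uu,v-hv+(w*np.arange(a,b)).sum()/w.sum()))
    pts=np.array(pts)
    for _ in range(3):
        p=np.polyfit(pts[:,0],pts[:,1],1); r=np.abs(pts[:,1]-np.polyval(p,pts[:,0])); pts=pts[r<max(0.8,2*np.median(r))]
    a,b=pts[:,0].min()-.5,pts[:,0].max()+.5
    A=ray(c,a,np.polyval(p,a),h);B=ray(c,b,np.polyval(p,b),h)
    d=A-B if A[1]>B[1] else B-A
    return (A+B)/2, np.degrees(np.arctan2(-d[0],d[1])), np.linalg.norm(d), len(pts)
E
python3 - <<'E'
from h import *
t=load('top0');s=load('scene0')
T=dict(a=(190+675/4.4,120+411/4.4),b=(190+549/4.4,120+160/4.4),c=(190+279/4.4,120+138/4.4),d=(190+415/4.4,120+385/4.4))
S=dict(a=(130+93/3.6,130+258/3.6),b=(130+290/3.6,130+421/3.6),c=(130+577/3.6,130+331/3.6),d=(130+342/3.6,130+171/3.6))
H=dict(a=.048,b=.058,c=.068,d=.078)
for k in 'abcd':
    for c,X in((t,T),(s,S)):
        o=slot(c,*X[k],H[k]); print(k,o[0].round(4),np.round(o[1],1),round(o[2],4),o[3])
# mat corners
for c,seed in((t,(129,198)),(s,(396,150))):
    hsv=cv2.cvtColor(c['pixels'],cv2.COLOR_RGB2HSV)
    m=((hsv[...,0]>100)&(hsv[...,0]<130)&(hsv[...,1]>80)).astype(np.uint8)
    n,l=cv2.connectedComponents(m); m=(l==l[seed[1],seed[0]]).astype(np.uint8)
    ct=max(cv2.findContours(m,0,2)[0],key=cv2.contourArea)
    W=np.array([ray(c,*p[0],0.001)[:2] for p in ct],np.float32)
    print('mat',cv2.minAreaRect(W), cv2.boxPoints(cv2.minAreaRect(W)))
E
```

```text
a [ 0.4439 -0.3786  0.048 ] -8.8 0.0543 17
a [ 0.4437 -0.3795  0.048 ] -8.1 0.0532 21
b [ 0.6283 -0.2896  0.058 ] 9.9 0.0526 16
b [ 0.6286 -0.2857  0.058 ] 11.1 0.0355 12
c [ 0.6391 -0.0914  0.068 ] 7.3 0.0482 15
c [ 0.6484 -0.0974  0.068 ] 27.6 0.076 10
d [ 0.4578 -0.1913  0.078 ] 4.6 0.0495 16
d [ 0.4697 -0.1968  0.078 ] 35.4 0.0817 14
mat ((0.4493628740310669, 0.31407785415649414), (0.2818865180015564, 0.3526793122291565), 2.1376163959503174) [[0.30194026 0.48503765]
 [0.31509513 0.13260375]
 [0.5967855  0.14311805]
 [0.5836306  0.49555194]]
mat ((0.4412972331047058, 0.3140408396720886), (0.30433404445648193, 0.3598524034023285), 2.351168394088745) [[0.28187698 0.48757306]
 [0.29663962 0.1280236 ]
 [0.6007175  0.14050862]
 [0.58595484 0.50005805]]
```

```bash
cat >> h.py <<'E'
def jaw(q):
    from scipy.spatial.transform import Rotation as R
    y=R.from_quat(q).as_matrix()[:,1]; z=R.from_quat(q).as_matrix()[:,2]
    return np.degrees(np.arctan2(y[1],y[0])), z
def plan(x,y,z,j=None,n=None):
    o=get_obs(); d=np.array([x,y,z])-o['eef_pos']; a,zz=jaw(o['tool_rot'])
    t=0 if j is None else (j-a+180)%360-180
    m=max(np.linalg.norm(d)/.0417,abs(t)/7.16); n=n or int(np.ceil(m))
    tz=np.cross(zz,[0,0,-1])*180/np.pi
    print('t',round(o['clock'],2),'tcp',o['eef_pos'].round(4),'jaw',round(a,2),'tilt',tz.round(2),'w',round(o['grip_width'],4),'F',o['ft_force'].round(2),'q6',round(float(np.degrees(o['joint_pos'][5])),1))
    print('delta mm',(d*1000).round(1),'turn',round(t,2),'min rows %.1f'%m,'per row for n=%d:'%n,(d/.5/n).round(4),(tz/30/n).round(4)[:2],round(t/30/n,4))
E
python3 -c "
from h import *
plan(.444,-.379,.2,81.5)"
```

```text
t 0.1 tcp [0.1856 0.4637 0.2415] jaw 68.18 tilt [ 0.1  -0.04  0.  ] w 0.0858 F [ 0.09 -1.35 -0.37] q6 90.0
delta mm [ 258.4 -842.7  -41.5] turn 13.32 min rows 21.2 per row for n=22: [ 0.0235 -0.0766 -0.0038] [ 0.0002 -0.0001] 0.0202
```

Emit:
{"method": "move_arm", "body": {
  "moves": [
    [[0.03,-0.077,0,0,0,0.02,-1],[0.03,-0.077,0,0,0,0.02,-1],[0.03,-0.077,0,0,0,0.02,-1],[0.03,-0.077,0,0,0,0.02,-1],[0.03,-0.077,0,0,0,0.02,-1],[0.03,-0.077,0,0,0,0.02,-1],[0.03,-0.077,0,0,0,0.02,-1],[0.03,-0.077,0,0,0,0.02,-1]]
  ]
}}

```text
clock: 0.77
eef_pos: [0.3013, 0.1547, 0.2361]
tool_rot: [0.137, 0.991, -0.003, -0.002]
ft_force: [0.8, 0.1, -0.4]
grip_width: 0.0855
```

Emit:
{"method": "move_arm", "body": {
  "moves": [
    [[0.02,-0.077,0,0,0,0.02,-1],[0.02,-0.077,0,0,0,0.02,-1],[0.02,-0.077,0,0,0,0.02,-1],[0.02,-0.077,0,0,0,0.02,-1],[0.02,-0.077,0,0,0,0.02,-1],[0.02,-0.077,0,0,0,0.02,-1],[0.02,-0.077,0,0,0,0.02,-1],[0.02,-0.077,0,0,0,0.02,-1]]
  ]
}}

```text
clock: 1.43
eef_pos: [0.3793, -0.1692, 0.2354]
tool_rot: [0.093, 0.996, -0.003, -0.001]
ft_force: [1.0, 0.7, 0.1]
grip_width: 0.0855
```

```bash
python3 -c "
from h import *
plan(.444,-.379,.12,81.5)"
```

```text
t 1.43 tcp [ 0.3793 -0.1692  0.2354] jaw 79.29 tilt [ 0.28 -0.11  0.  ] w 0.0855 F [1.05 0.71 0.08] q6 -13.1
delta mm [  64.7 -209.8 -115.4] turn 2.21 min rows 5.9 per row for n=6: [ 0.0216 -0.0699 -0.0385] [ 0.0015 -0.0006] 0.0123
```

Emit:
{"method": "move_arm", "body": {
  "moves": [
    [[0.0216,-0.07,-0.0385,0.0015,0,0.0123,-1],[0.0216,-0.07,-0.0385,0.0015,0,0.0123,-1],[0.0216,-0.07,-0.0385,0.0015,0,0.0123,-1],[0.0216,-0.07,-0.0385,0.0015,0,0.0123,-1],[0.0216,-0.07,-0.0385,0.0015,0,0.0123,-1],[0.0216,-0.07,-0.0385,0.0015,0,0.0123,-1],[0,0,0,0,0,0,-1]]
  ]
}}

```text
clock: 2.02
eef_pos: [0.4417, -0.3872, 0.1156]
tool_rot: [0.078, 0.997, 0.0, -0.0]
ft_force: [-1.2, 1.6, -0.1]
grip_width: 0.0858
```

```bash
python3 -c "
from h import *
plan(.444,-.379,.024,81.5,5)"
```

```text
t 2.02 tcp [ 0.4417 -0.3872  0.1156] jaw 81.02 tilt [-0.02 -0.01 -0.  ] w 0.0858 F [-1.22  1.64 -0.06] q6 -32.3
delta mm [  2.3   8.2 -91.6] turn 0.48 min rows 2.2 per row for n=5: [ 0.0009  0.0033 -0.0366] [-0.0001 -0.0001] 0.0032
```

Emit:
{"method": "move_arm", "body": {
  "moves": [
    [[0.003,0.01,-0.03,0,0,0.01,-1],[0.002,0.006,-0.04,0,0,0.006,-1],[0,0,-0.04,0,0,0,-1],[0,0,-0.03,0,0,0,-1],[0,0,-0.02,0,0,0,-1],[0,0,0,0,0,0,-1]]
  ]
}}

```text
clock: 2.52
eef_pos: [0.4409, -0.3791, 0.0256]
tool_rot: [0.077, 0.997, 0.004, -0.005]
ft_force: [-0.2, 0.3, -0.8]
grip_width: 0.0853
```

```bash
python3 -c "
from h import *
plan(.444,-.379,.024,81.5,2)"
```

```text
t 2.52 tcp [ 0.4409 -0.3791  0.0256] jaw 81.2 tilt [-0.46 -0.5  -0.  ] w 0.0853 F [-0.25  0.33 -0.81] q6 -31.9
delta mm [ 3.1  0.1 -1.6] turn 0.3 min rows 0.1 per row for n=2: [ 0.0031  0.0001 -0.0016] [-0.0077 -0.0084] 0.0049
```

Emit:
{"method": "move_arm", "body": {
  "moves": [
    [[0.006,0,-0.002,-0.012,-0.014,0.01,-1],[0.002,0,0,-0.004,-0.004,0,-1],[0,0,0,0,0,0,1],[0,0,0,0,0,0,1],[0,0,0,0,0,0,1],[0,0,0,0,0,0,1],[0,0,0,0,0,0,1],[0,0,0,0,0,0,1]]
  ]
}}

```text
clock: 3.18
eef_pos: [0.4476, -0.3806, 0.0297]
tool_rot: [0.074, 0.997, -0.003, 0.004]
ft_force: [-0.8, 0.3, -1.6]
grip_width: 0.0509
```

```bash
python3 -c "
from h import *
plan(.444,-.379,.19,81.5,6)"
```

```text
t 3.18 tcp [ 0.4476 -0.3806  0.0297] jaw 81.56 tilt [0.37 0.41 0.  ] w 0.0509 F [-0.77  0.31 -1.59] q6 -31.9
delta mm [ -3.6   1.6 160.3] turn -0.06 min rows 3.8 per row for n=6: [-0.0012  0.0005  0.0534] [0.0021 0.0023] -0.0004
```

Emit:
{"method": "move_arm", "body": {
  "moves": [
    [[0,0,0.02,0,0,0,1],[0,0,0.05,0,0,0,1],[0,0,0.06,0,0,0,1],[0,0,0.07,0,0,0,1],[0,0,0.07,0,0,0,1],[0,0.02,0.05,0,0,0,1],[0,0.04,0.02,0,0,0,1],[0,0.07,0,0,0,0,1]]
  ]
}}

```text
clock: 3.85
eef_pos: [0.4427, -0.3152, 0.2064]
tool_rot: [0.077, 0.997, -0.001, 0.001]
ft_force: [1.5, -0.0, -2.6]
grip_width: 0.051
```

```bash
python3 -c "
from h import *
plan(.474,.4499,.17,92.1)"
```

```text
t 3.85 tcp [ 0.4427 -0.3152  0.2064] jaw 81.12 tilt [0.11 0.06 0.  ] w 0.051 F [ 1.47 -0.01 -2.64] q6 -26.5
delta mm [ 31.3 765.1 -36.4] turn 10.98 min rows 18.4 per row for n=19: [ 0.0033  0.0805 -0.0038] [0.0002 0.0001] 0.0193
```

Emit:
{"method": "move_arm", "body": {
  "moves": [
    [[0.004,0.08,0,0,0,0.019,1],[0.004,0.08,0,0,0,0.019,1],[0.004,0.08,0,0,0,0.019,1],[0.004,0.08,0,0,0,0.019,1],[0.004,0.08,0,0,0,0.019,1],[0.004,0.08,0,0,0,0.019,1],[0.004,0.08,0,0,0,0.019,1],[0.004,0.08,0,0,0,0.019,1]]
  ]
}}

```text
clock: 4.52
eef_pos: [0.4556, 0.0146, 0.2143]
tool_rot: [0.041, 0.999, -0.002, 0.006]
ft_force: [1.8, 0.3, -2.0]
grip_width: 0.0513
```

Emit:
{"method": "move_arm", "body": {
  "moves": [
    [[0.004,0.08,0,0,0,0.019,1],[0.004,0.08,0,0,0,0.019,1],[0.004,0.08,0,0,0,0.019,1],[0.004,0.08,0,0,0,0.019,1],[0.004,0.08,0,0,0,0.019,1],[0.004,0.08,0,0,0,0.019,1],[0.004,0.08,0,0,0,0.019,1],[0.004,0.08,0,0,0,0.019,1]]
  ]
}}

```text
clock: 5.18
eef_pos: [0.466, 0.3478, 0.2198]
tool_rot: [-0.001, 1.0, -0.001, 0.007]
ft_force: [1.6, -0.4, -1.8]
grip_width: 0.0509
```

```bash
python3 -c "
from h import *
plan(.474,.4499,.17,92.1)"
```

```text
t 5.18 tcp [0.466  0.3478 0.2198] jaw 90.13 tilt [0.16 0.85 0.  ] w 0.0509 F [ 1.63 -0.41 -1.78] q6 36.9
delta mm [  8.  102.1 -49.8] turn 1.97 min rows 2.7 per row for n=3: [ 0.0054  0.0681 -0.0332] [0.0017 0.0095] 0.0219
```

Emit:
{"method": "move_arm", "body": {
  "moves": [
    [[0.006,0.075,-0.03,0.002,0.01,0.025,1],[0.004,0.06,-0.05,0.002,0.01,0.02,1],[0.003,0.04,-0.06,0,0.01,0.01,1],[0,0.01,-0.06,0,0,0,1],[0,0,-0.05,0,0,0,1],[0,0,-0.03,0,0,0,1],[0,0,-0.01,0,0,0,1]]
  ]
}}

```text
clock: 5.77
eef_pos: [0.4691, 0.4578, 0.0738]
tool_rot: [-0.024, 1.0, 0.005, 0.003]
ft_force: [-0.1, -0.2, -2.7]
grip_width: 0.0513
```

```bash
python3 -c "
from h import *
plan(.474,.4499,.031,92.1,4)"
```

```text
t 5.77 tcp [0.4691 0.4578 0.0738] jaw 92.74 tilt [-0.57  0.29  0.  ] w 0.0513 F [-0.1  -0.19 -2.68] q6 41.5
delta mm [  4.9  -7.9 -42.8] turn -0.64 min rows 1.1 per row for n=4: [ 0.0024 -0.0039 -0.0214] [-0.0048  0.0024] -0.0053
```

Emit:
{"method": "move_arm", "body": {
  "moves": [
    [[0.005,-0.008,-0.01,-0.009,0.005,-0.01,1],[0.003,-0.006,-0.02,-0.007,0.003,-0.008,1],[0.002,-0.002,-0.02,-0.004,0.002,-0.003,1],[0,0,-0.02,0,0,0,1],[0,0,-0.01,0,0,0,1],[0,0,-0.004,0,0,0,1]]
  ]
}}

```text
clock: 6.27
eef_pos: [0.4763, 0.4485, 0.0313]
tool_rot: [-0.017, 1.0, -0.0, 0.001]
ft_force: [-0.1, 0.8, -2.9]
grip_width: 0.0506
```

```bash
python3 -c "
from h import *
plan(.474,.4499,.031,92.1,2)"
```

```text
t 6.27 tcp [0.4763 0.4485 0.0313] jaw 91.92 tilt [-0.    0.08  0.  ] w 0.0506 F [-0.14  0.79 -2.94] q6 41.4
delta mm [-2.3  1.4 -0.3] turn 0.18 min rows 0.1 per row for n=2: [-0.0023  0.0014 -0.0003] [-0.      0.0014] 0.003
```

Excellent. Final lowering, then release and up.

Emit:
{"method": "move_arm", "body": {
  "moves": [
    [[0,0,-0.002,0,0,0,1],[0,0,-0.001,0,0,0,1],[0,0,0,0,0,0,1],[0,0,0,0,0,0,-0.6],[0,0,0,0,0,0,-0.6],[0,0,0,0,0,0,-0.6]]
  ]
}}

```text
clock: 6.77
eef_pos: [0.4782, 0.4499, 0.0329]
tool_rot: [-0.017, 1.0, 0.002, 0.003]
ft_force: [0.0, 0.6, -0.6]
grip_width: 0.0682
```

```bash
python3 -c "
from h import *
plan(.628,-.289,.2,100)"
```

```text
t 6.77 tcp [0.4782 0.4499 0.0329] jaw 91.89 tilt [-0.25  0.33  0.  ] w 0.0682 F [ 0.01  0.6  -0.65] q6 41.4
delta mm [ 149.8 -738.9  167.1] turn 8.11 min rows 18.5 per row for n=19: [ 0.0158 -0.0778  0.0176] [-0.0004  0.0006] 0.0142
```

Emit:
{"method": "move_arm", "body": {
  "moves": [
    [[0,0,0.02,0,0,0,-0.6],[0,0,0.05,0,0,0,-0.6],[0,0,0.07,-0.005,0.008,0,-1],[0,0,0.08,-0.003,0,0,-1],[0,-0.03,0.05,0,0,0.01,-1],[0.01,-0.06,0.02,0,0,0.015,-1],[0.015,-0.075,0,0,0,0.015,-1],[0.015,-0.078,0,0,0,0.015,-1]]
  ]
}}

```text
clock: 7.43
eef_pos: [0.4963, 0.3334, 0.1925]
tool_rot: [-0.039, 0.999, 0.004, 0.005]
ft_force: [1.3, -0.1, 0.0]
grip_width: 0.0855
```

Emit:
{"method": "move_arm", "body": {
  "moves": [
    [[0.015,-0.078,0,0,0,0.015,-1],[0.015,-0.078,0,0,0,0.015,-1],[0.015,-0.078,0,0,0,0.015,-1],[0.015,-0.078,0,0,0,0.015,-1],[0.015,-0.078,0,0,0,0.015,-1],[0.015,-0.078,0,0,0,0.015,-1],[0.015,-0.078,0,0,0,0.015,-1],[0.015,-0.078,0,0,0,0.015,-1]]
  ]
}}

```text
clock: 8.1
eef_pos: [0.5595, 0.0098, 0.2085]
tool_rot: [-0.075, 0.997, 0.007, 0.017]
ft_force: [0.9, 0.4, -0.1]
grip_width: 0.0853
```

Run:
```python
from h import *
plan(.628,-.289,.15,100)
t=shot('top','top1');crop(t,60,120,400,290,2.35,'t1')
```

```text
t 8.1 tcp [0.5595 0.0098 0.2085] jaw 98.6 tilt [-0.99  1.91  0.  ] w 0.0853 F [ 0.88  0.36 -0.15] q6 -8.1
delta mm [  68.5 -298.8  -58.5] turn 1.4 min rows 7.5 per row for n=8: [ 0.0171 -0.0747 -0.0146] [-0.0041  0.008 ] 0.0059
```

View pics/t1.png

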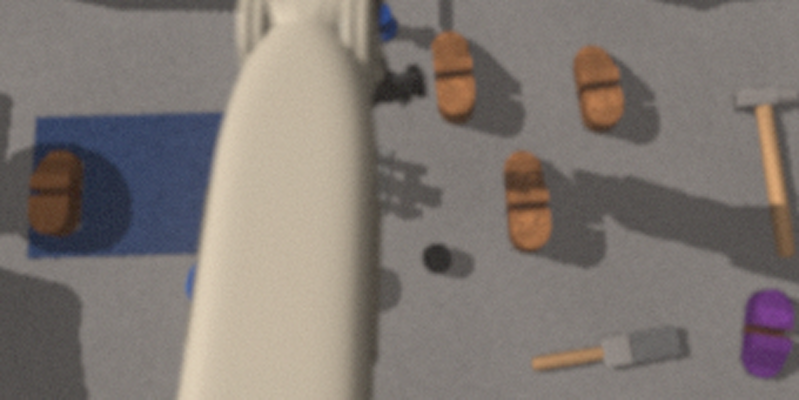

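Last_a stands on the mat at crop (55,193), well inside the edge; b, c and d are unmoved. On to b at crop (600,88).

Emit:
{"method": "move_arm", "body": {
  "moves": [
    [[0.018,-0.075,-0.01,-0.008,0.016,0.006,-1],[0.018,-0.075,-0.01,-0.008,0.016,0.006,-1],[0.018,-0.075,-0.01,-0.006,0.012,0.006,-1],[0.018,-0.075,-0.01,-0.004,0.01,0.006,-1],[0.018,-0.075,-0.01,-0.004,0.01,0.006,-1],[0.016,-0.07,-0.01,-0.004,0.01,0.006,-1],[0.012,-0.05,-0.02,0,0,0.006,-1],[0.006,-0.02,-0.02,0,0,0,-1]]
  ]
}}

```text
clock: 8.82
eef_pos: [0.6261, -0.2631, 0.1728]
tool_rot: [-0.081, 0.997, -0.006, 0.008]
ft_force: [-0.2, -0.0, -0.1]
grip_width: 0.0855
```

Run:
```python
from h import *
plan(.628,-.289,.03,100,6)
```

```text
t 8.82 tcp [ 0.6261 -0.2631  0.1728] jaw 99.25 tilt [0.65 0.99 0.  ] w 0.0855 F [-0.22 -0.05 -0.11] q6 -32.0
delta mm [   1.9  -25.9 -142.8] turn 0.75 min rows 3.5 per row for n=6: [ 0.0006 -0.0086 -0.0476] [0.0036 0.0055] 0.0042
```

Emit:
{"method": "move_arm", "body": {
  "moves": [
    [[0.001,-0.02,-0.03,0.006,0.01,0.006,-1],[0.001,-0.02,-0.05,0.006,0.01,0.006,-1],[0,-0.01,-0.06,0.003,0.006,0.004,-1],[0,0,-0.06,0,0,0,-1],[0,0,-0.04,0,0,0,-1],[0,0,-0.02,0,0,0,-1]]
  ]
}}

```text
clock: 9.32
eef_pos: [0.6285, -0.2891, 0.0404]
tool_rot: [-0.085, 0.996, -0.003, 0.005]
ft_force: [-0.8, 1.6, 0.3]
grip_width: 0.0853
```

Run:
```python
from h import *
plan(.628,-.289,.028,100,2)
```

```text
t 9.32 tcp [ 0.6285 -0.2891  0.0404] jaw 99.74 tilt [0.26 0.59 0.  ] w 0.0853 F [-0.77  1.6   0.33] q6 -34.4
delta mm [ -0.5   0.1 -12.4] turn 0.26 min rows 0.3 per row for n=2: [-0.0005  0.0001 -0.0124] [0.0043 0.0098] 0.0044
```

Emit:
{"method": "move_arm", "body": {
  "moves": [
    [[0,0,-0.01,0.006,0.014,0.006,-1],[0,0,-0.01,0.002,0.006,0.003,-1],[0,0,0,0,0,0,1],[0,0,0,0,0,0,1],[0,0,0,0,0,0,1],[0,0,0,0,0,0,1],[0,0,0,0,0,0,1],[0,0,0,0,0,0,1]]
  ]
}}

```text
clock: 9.98
eef_pos: [0.6301, -0.2872, 0.0324]
tool_rot: [-0.089, 0.996, -0.001, 0.0]
ft_force: [-1.6, -0.5, -3.8]
grip_width: 0.0508
```

Run:
```python
from h import *
plan(.628,-.289,.2,100,6)
```

```text
t 9.98 tcp [ 0.6301 -0.2872  0.0324] jaw 100.25 tilt [0.13 0.05 0.  ] w 0.0508 F [-1.6  -0.55 -3.83] q6 -34.7
delta mm [ -2.1  -1.8 167.6] turn -0.25 min rows 4.0 per row for n=6: [-0.0007 -0.0006  0.0559] [0.0007 0.0003] -0.0014
```

Emit:
{"method": "move_arm", "body": {
  "moves": [
    [[0,0,0.02,0,0,0,1],[0,0,0.05,0,0,0,1],[0,0,0.07,0,0,0,1],[0,0.01,0.075,0,0,0,1],[0,0.03,0.06,0,0,0,1],[-0.01,0.06,0.02,0,0,-0.01,1],[-0.016,0.078,0,0,0,-0.014,1],[-0.018,0.08,0,0,0,-0.014,1]]
  ]
}}

```text
clock: 10.65
eef_pos: [0.6019, -0.1589, 0.1831]
tool_rot: [-0.073, 0.997, 0.003, -0.004]
ft_force: [-0.0, 0.5, -3.7]
grip_width: 0.051
```

Emit:
{"method": "move_arm", "body": {
  "moves": [
    [[-0.019,0.08,0,0,0,-0.014,1],[-0.019,0.08,0,0,0,-0.014,1],[-0.019,0.08,0,0,0,-0.014,1],[-0.019,0.08,0,0,0,-0.014,1],[-0.019,0.08,0,0,0,-0.014,1],[-0.019,0.08,0,0,0,-0.014,1],[-0.019,0.08,0,0,0,-0.014,1],[-0.019,0.08,0,0,0,-0.014,1]]
  ]
}}

```text
clock: 11.32
eef_pos: [0.5196, 0.1657, 0.1895]
tool_rot: [-0.041, 0.999, 0.004, -0.002]
ft_force: [1.0, -0.1, -3.6]
grip_width: 0.0515
```

Run:
```python
from h import *
plan(.4756,.36,.17,92.1)
```

```text
t 11.32 tcp [0.5196 0.1657 0.1895] jaw 94.66 tilt [-0.51 -0.23 -0.  ] w 0.0515 F [ 1.04 -0.06 -3.64] q6 12.7
delta mm [-44.  194.3 -19.5] turn -2.56 min rows 4.8 per row for n=5: [-0.0176  0.0777 -0.0078] [-0.0034 -0.0015] -0.0171
```

Emit:
{"method": "move_arm", "body": {
  "moves": [
    [[-0.019,0.08,0,-0.006,-0.003,-0.018,1],[-0.019,0.08,0,-0.006,-0.003,-0.018,1],[-0.018,0.078,-0.02,-0.003,0,-0.018,1],[-0.014,0.065,-0.04,0,0,-0.014,1],[-0.008,0.04,-0.05,0,0,-0.01,1],[-0.004,0.01,-0.05,0,0,0,1],[0,0,-0.04,0,0,0,1],[0,0,-0.02,0,0,0,1]]
  ]
}}

```text
clock: 11.98
eef_pos: [0.4708, 0.3599, 0.0856]
tool_rot: [-0.028, 1.0, 0.007, 0.004]
ft_force: [0.0, -0.9, -3.5]
grip_width: 0.0511
```

Run:
```python
from h import *
plan(.4756,.36,.0335,92.1,4)
```

```text
t 11.98 tcp [0.4708 0.3599 0.0856] jaw 93.19 tilt [-0.84  0.39  0.  ] w 0.0511 F [ 0.01 -0.85 -3.54] q6 34.0
delta mm [  4.8   0.1 -52.1] turn -1.09 min rows 1.3 per row for n=4: [ 0.0024  0.0001 -0.0261] [-0.007   0.0033] -0.0091
```

Emit:
{"method": "move_arm", "body": {
  "moves": [
    [[0.004,0,-0.02,-0.014,0.007,-0.018,1],[0.003,0,-0.03,-0.008,0.004,-0.012,1],[0.002,0,-0.03,-0.004,0.002,-0.005,1],[0,0,-0.015,0,0,0,1],[0,0,-0.008,0,0,0,1],[0,0,-0.002,0,0,0,1]]
  ]
}}

```text
clock: 12.48
eef_pos: [0.4764, 0.3587, 0.0306]
tool_rot: [-0.016, 1.0, 0.0, -0.001]
ft_force: [-3.7, 0.3, 6.9]
grip_width: 0.0516
```

Run:
```python
from h import *
plan(.4756,.36,.0335,92.1,2)
```

```text
t 12.48 tcp [0.4764 0.3587 0.0306] jaw 91.85 tilt [ 0.   -0.11  0.  ] w 0.0516 F [-3.65  0.31  6.93] q6 35.1
delta mm [-0.8  1.3  2.9] turn 0.25 min rows 0.1 per row for n=2: [-0.0008  0.0013  0.0029] [ 0.     -0.0018] 0.0041
```

Contact, about 10 N. Release and go up, then to c at (.639,-.091), yaw 7.

Emit:
{"method": "move_arm", "body": {
  "moves": [
    [[0,0,0.002,0,0,0,1],[0,0,0,0,0,0,-0.6],[0,0,0,0,0,0,-0.6],[0,0,0,0,0,0,-0.6],[0,0,0.03,0,0,0,-0.6],[0,0,0.06,0,0,0,-0.6],[0,0,0.08,0,0,0,-0.8],[0.01,-0.02,0.07,0,0,0.01,-1]]
  ]
}}

```text
clock: 13.15
eef_pos: [0.4804, 0.3475, 0.1538]
tool_rot: [-0.019, 1.0, -0.001, -0.002]
ft_force: [0.9, 0.4, 0.9]
grip_width: 0.085
```

Run:
```python
from h import *
plan(.639,-.0915,.17,97.2)
```

```text
t 13.15 tcp [0.4804 0.3475 0.1538] jaw 92.14 tilt [ 0.15 -0.27  0.  ] w 0.085 F [0.91 0.43 0.9 ] q6 33.7
delta mm [ 158.6 -439.    16.2] turn 5.06 min rows 11.2 per row for n=12: [ 0.0264 -0.0732  0.0027] [ 0.0004 -0.0008] 0.0141
```

Emit:
{"method": "move_arm", "body": {
  "moves": [
    [[0.026,-0.073,0.02,0,0,0.014,-1],[0.028,-0.076,0,0,0,0.014,-1],[0.028,-0.076,0,0,0,0.014,-1],[0.028,-0.076,0,0,0,0.014,-1],[0.028,-0.076,0,0,0,0.014,-1],[0.028,-0.076,0,0,0,0.014,-1],[0.028,-0.076,0,0,0,0.014,-1],[0.028,-0.076,0,0,0,0.014,-1]]
  ]
}}

```text
clock: 13.82
eef_pos: [0.6017, 0.0468, 0.1881]
tool_rot: [-0.058, 0.998, 0.008, 0.019]
ft_force: [0.4, 0.6, -0.3]
grip_width: 0.0856
```

Run:
```python
from h import *
plan(.639,-.0915,.14,97.2)
```

```text
t 13.82 tcp [0.6017 0.0468 0.1881] jaw 96.66 tilt [-1.    2.08  0.  ] w 0.0856 F [ 0.42  0.59 -0.32] q6 -2.6
delta mm [  37.3 -138.3  -48.1] turn 0.54 min rows 3.6 per row for n=4: [ 0.0186 -0.0691 -0.0241] [-0.0083  0.0173] 0.0045
```

Emit:
{"method": "move_arm", "body": {
  "moves": [
    [[0.018,-0.075,0,-0.016,0.03,0.006,-1],[0.016,-0.07,0,-0.012,0.024,0.006,-1],[0.012,-0.06,-0.02,-0.01,0.016,0.006,-1],[0.008,-0.035,-0.03,0,0.01,0,-1],[0.002,-0.01,-0.04,0,0,0,-1],[0,0,-0.03,0,0,0,-1],[0,0,0,0,0,0,-1]]
  ]
}}

```text
clock: 14.4
eef_pos: [0.6375, -0.0983, 0.1364]
tool_rot: [-0.055, 0.998, -0.005, 0.008]
ft_force: [-0.2, -0.0, 0.4]
grip_width: 0.0856
```

Run:
```python
from h import *
plan(.639,-.0915,.032,97.2,5)
```

```text
t 14.4 tcp [ 0.6375 -0.0983  0.1364] jaw 96.33 tilt [0.53 0.94 0.  ] w 0.0856 F [-0.15 -0.    0.36] q6 -14.9
delta mm [   1.5    6.8 -104.4] turn 0.87 min rows 2.5 per row for n=5: [ 0.0006  0.0027 -0.0418] [0.0035 0.0062] 0.0058
```

Emit:
{"method": "move_arm", "body": {
  "moves": [
    [[0.001,0.006,-0.03,0.008,0.014,0.012,-1],[0.001,0.006,-0.05,0.006,0.01,0.01,-1],[0,0.002,-0.05,0.003,0.006,0.006,-1],[0,0,-0.04,0,0,0,-1],[0,0,-0.02,0,0,0,-1],[0,0,-0.006,0,0,0,-1]]
  ]
}}

```text
clock: 14.9
eef_pos: [0.6432, -0.0887, 0.0412]
tool_rot: [-0.065, 0.998, -0.001, 0.007]
ft_force: [-0.8, -0.1, 0.4]
grip_width: 0.0855
```

Run:
```python
from h import *
plan(.639,-.0915,.032,97.2,2)
```

```text
t 14.9 tcp [ 0.6432 -0.0887  0.0412] jaw 97.46 tilt [0.02 0.77 0.  ] w 0.0855 F [-0.8  -0.06  0.44] q6 -15.4
delta mm [-4.2 -2.8 -9.2] turn -0.26 min rows 0.3 per row for n=2: [-0.0042 -0.0028 -0.0092] [0.0004 0.0128] -0.0044
```

Emit:
{"method": "move_arm", "body": {
  "moves": [
    [[-0.008,-0.003,-0.012,0,0.02,-0.005,-1],[-0.004,-0.002,-0.006,0,0.008,-0.002,-1],[0,0,0,0,0,0,1],[0,0,0,0,0,0,1],[0,0,0,0,0,0,1],[0,0,0,0,0,0,1],[0,0,0,0,0,0,1],[0,0,0,0,0,0,1]]
  ]
}}

```text
clock: 15.57
eef_pos: [0.6395, -0.0907, 0.036]
tool_rot: [-0.064, 0.998, -0.001, 0.002]
ft_force: [-0.5, 0.1, -2.6]
grip_width: 0.0513
```

Run:
```python
from h import *
plan(.639,-.0915,.2,97.2,6)
```

```text
t 15.57 tcp [ 0.6395 -0.0907  0.036 ] jaw 97.34 tilt [0.08 0.21 0.  ] w 0.0513 F [-0.47  0.06 -2.62] q6 -15.4
delta mm [ -0.5  -0.8 164. ] turn -0.14 min rows 3.9 per row for n=6: [-0.0002 -0.0003  0.0547] [0.0005 0.0012] -0.0008
```

Emit:
{"method": "move_arm", "body": {
  "moves": [
    [[0,0,0.02,0,0,0,1],[0,0,0.05,0,0,0,1],[0,0,0.07,0,0,0,1],[0,0,0.075,0,0,0,1],[-0.01,0.02,0.06,0,0,-0.01,1],[-0.02,0.05,0.03,0,0,-0.014,1],[-0.03,0.072,0.01,0,0,-0.014,1],[-0.032,0.074,0,0,0,-0.014,1]]
  ]
}}

```text
clock: 16.23
eef_pos: [0.5898, 0.0129, 0.2003]
tool_rot: [-0.043, 0.999, -0.001, -0.0]
ft_force: [1.2, 0.8, -2.3]
grip_width: 0.0514
```

Emit:
{"method": "move_arm", "body": {
  "moves": [
    [[-0.032,0.074,0,0,0,-0.014,1],[-0.032,0.074,0,0,0,-0.014,1],[-0.032,0.074,0,0,0,-0.014,1],[-0.032,0.074,0,0,0,-0.014,1]]
  ]
}}

```text
clock: 16.57
eef_pos: [0.5232, 0.1654, 0.2059]
tool_rot: [-0.025, 1.0, 0.0, 0.004]
ft_force: [0.1, 0.6, -2.1]
grip_width: 0.0511
```

Run:
```python
from h import *
plan(.477,.27,.17,92.1)
```

```text
t 16.57 tcp [0.5232 0.1654 0.2059] jaw 92.9 tilt [-0.04  0.42  0.  ] w 0.0511 F [ 0.13  0.63 -2.05] q6 14.7
delta mm [-46.2 104.6 -35.9] turn -0.8 min rows 2.9 per row for n=3: [-0.0308  0.0698 -0.024 ] [-0.0004  0.0047] -0.0088
```

Emit:
{"method": "move_arm", "body": {
  "moves": [
    [[-0.03,0.07,-0.02,0,0.005,-0.008,1],[-0.025,0.06,-0.04,0,0.005,-0.005,1],[-0.018,0.04,-0.06,0,0,0,1],[-0.005,0.012,-0.06,0,0,0,1],[0,0,-0.05,0,0,0,1],[0,0,-0.03,0,0,0,1],[0,0,-0.01,0,0,0,1]]
  ]
}}

```text
clock: 17.15
eef_pos: [0.478, 0.2722, 0.0764]
tool_rot: [-0.03, 1.0, 0.006, 0.008]
ft_force: [-0.3, -0.5, -3.0]
grip_width: 0.0511
```

Run:
```python
from h import *
plan(.477,.27,.0375,92.1,4)
```

```text
t 17.15 tcp [0.478  0.2722 0.0764] jaw 93.42 tilt [-0.68  0.84  0.  ] w 0.0511 F [-0.27 -0.49 -2.96] q6 26.2
delta mm [ -1.   -2.2 -38.9] turn -1.32 min rows 0.9 per row for n=4: [-0.0005 -0.0011 -0.0195] [-0.0057  0.007 ] -0.011
```

Emit:
{"method": "move_arm", "body": {
  "moves": [
    [[0,-0.003,-0.015,-0.01,0.014,-0.02,1],[-0.001,-0.002,-0.02,-0.008,0.01,-0.015,1],[0,0,-0.02,-0.005,0.005,-0.008,1],[0,0,-0.012,0,0,0,1],[0,0,-0.006,0,0,0,1],[0,0,-0.002,0,0,0,1]]
  ]
}}

```text
clock: 17.65
eef_pos: [0.4798, 0.2694, 0.0384]
tool_rot: [-0.016, 1.0, 0.0, 0.001]
ft_force: [0.1, -0.5, -2.5]
grip_width: 0.0513
```

Run:
```python
from h import *
plan(.477,.27,.0375,92.1,2)
```

```text
t 17.65 tcp [0.4798 0.2694 0.0384] jaw 91.87 tilt [-0.01  0.08  0.  ] w 0.0513 F [ 0.06 -0.46 -2.46] q6 27.5
delta mm [-2.8  0.6 -0.9] turn 0.23 min rows 0.1 per row for n=2: [-0.0028  0.0006 -0.0009] [-0.0001  0.0014] 0.0039
```

Emit:
{"method": "move_arm", "body": {
  "moves": [
    [[0,0,-0.004,0,0,0,1],[0,0,-0.001,0,0,0,1],[0,0,0,0,0,0,-0.6],[0,0,0,0,0,0,-0.6],[0,0,0,0,0,0,-0.6],[0,0,0.03,0,0,0,-0.6],[0,0,0.06,0,0,0,-0.6],[0,0,0.08,0,0,0,-0.8]]
  ]
}}

```text
clock: 18.32
eef_pos: [0.477, 0.2673, 0.1184]
tool_rot: [-0.016, 1.0, -0.002, -0.003]
ft_force: [1.0, 0.3, 0.0]
grip_width: 0.0765
```

Run:
```python
from h import *
plan(.4585,-.191,.2,94.6)
```

```text
t 18.32 tcp [0.477  0.2673 0.1184] jaw 91.81 tilt [ 0.26 -0.39  0.  ] w 0.0765 F [1.03 0.26 0.03] q6 27.5
delta mm [ -18.5 -458.3   81.6] turn 2.79 min rows 11.2 per row for n=12: [-0.0031 -0.0764  0.0136] [ 0.0007 -0.0011] 0.0078
```

Emit:
{"method": "move_arm", "body": {
  "moves": [
    [[0,0,0.07,0,0,0,-1],[0,-0.03,0.06,0,0,0,-1],[0,-0.06,0.03,0,0,0,-1],[-0.003,-0.08,0,0,0,0.008,-1],[-0.003,-0.08,0,0,0,0.008,-1],[-0.003,-0.08,0,0,0,0.008,-1],[-0.003,-0.08,0,0,0,0.008,-1],[-0.003,-0.08,0,0,0,0.008,-1]]
  ]
}}

```text
clock: 18.98
eef_pos: [0.4767, 0.025, 0.2205]
tool_rot: [-0.036, 0.999, 0.005, 0.015]
ft_force: [0.9, -0.8, -1.3]
grip_width: 0.0856
```

Run:
```python
from h import *
plan(.4585,-.191,.15,94.6)
t=shot('top','top2')
o=slot(t,284.3,207.5,.078);print(o)
crop(t,60,120,400,290,2.35,'t2')
```

```text
t 18.98 tcp [0.4767 0.025  0.2205] jaw 94.1 tilt [-0.59  1.68  0.  ] w 0.0856 F [ 0.9  -0.84 -1.29] q6 -1.4
delta mm [ -18.2 -216.   -70.5] turn 0.5 min rows 5.5 per row for n=6: [-0.0061 -0.072  -0.0235] [-0.0033  0.0094] 0.0028
(array([ 0.45646793, -0.18819682,  0.078     ]), np.float64(7.151831013985016), np.float64(0.04352534245824846), 11)
```

View pics/t2.png

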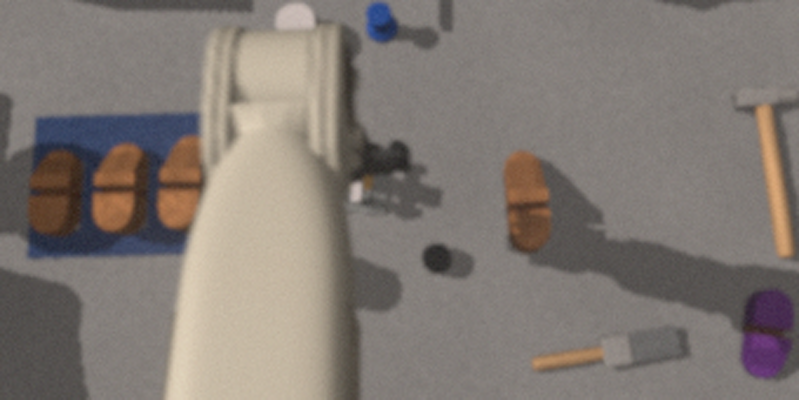

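The mat now holds a, b and c side by side at crop (55,192), (118,188) and (182,185). Last d is unmoved at crop (528,203), partly in shadow.

Emit:
{"method": "move_arm", "body": {
  "moves": [
    [[-0.006,-0.076,-0.02,-0.006,0.02,0.003,-1],[-0.006,-0.076,-0.02,-0.006,0.02,0.003,-1],[-0.006,-0.076,-0.02,-0.006,0.014,0.003,-1],[-0.005,-0.07,-0.02,0,0.01,0,-1],[-0.004,-0.055,-0.02,0,0.01,0,-1],[-0.002,-0.025,-0.03,0,0,0,-1],[0,0,-0.02,0,0,0,-1],[0,0,0,0,0,0,-1]]
  ]
}}

```text
clock: 19.7
eef_pos: [0.4645, -0.1786, 0.1523]
tool_rot: [-0.03, 1.0, -0.005, 0.005]
ft_force: [0.2, 0.7, -0.5]
grip_width: 0.0854
```

Run:
```python
from h import *
plan(.4585,-.191,.036,94.6,6)
```

```text
t 19.7 tcp [ 0.4645 -0.1786  0.1523] jaw 93.38 tilt [0.53 0.54 0.  ] w 0.0854 F [ 0.17  0.72 -0.52] q6 -24.2
delta mm [  -6.   -12.4 -116.3] turn 1.22 min rows 2.8 per row for n=6: [-0.002  -0.0041 -0.0388] [0.0029 0.003 ] 0.0068
```

Emit:
{"method": "move_arm", "body": {
  "moves": [
    [[-0.005,-0.012,-0.03,0.008,0.008,0.015,-1],[-0.004,-0.008,-0.05,0.006,0.006,0.012,-1],[-0.002,-0.004,-0.06,0.002,0.004,0.006,-1],[0,0,-0.05,0,0,0,-1],[0,0,-0.02,0,0,0,-1],[0,0,-0.008,0,0,0,-1]]
  ]
}}

```text
clock: 20.2
eef_pos: [0.4652, -0.1909, 0.0476]
tool_rot: [-0.04, 0.999, -0.003, 0.008]
ft_force: [-0.2, 0.2, 0.5]
grip_width: 0.0855
```

Run:
```python
from h import *
plan(.4585,-.191,.036,94.6,2)
```

```text
t 20.2 tcp [ 0.4652 -0.1909  0.0476] jaw 94.54 tilt [0.35 0.89 0.  ] w 0.0855 F [-0.24  0.2   0.52] q6 -26.9
delta mm [ -6.7  -0.1 -11.6] turn 0.06 min rows 0.3 per row for n=2: [-0.0067 -0.0001 -0.0116] [0.0058 0.0149] 0.001
```

Emit:
{"method": "move_arm", "body": {
  "moves": [
    [[-0.013,0,-0.012,0.01,0.024,0,-1],[-0.007,0,-0.008,0.004,0.01,0,-1],[0,0,0,0,0,0,1],[0,0,0,0,0,0,1],[0,0,0,0,0,0,1],[0,0,0,0,0,0,1],[0,0,0,0,0,0,1],[0,0,0,0,0,0,1]]
  ]
}}

```text
clock: 20.87
eef_pos: [0.4575, -0.191, 0.0412]
tool_rot: [-0.041, 0.999, -0.001, 0.001]
ft_force: [0.4, 0.5, -3.3]
grip_width: 0.0514
```

Run:
```python
from h import *
plan(.4585,-.191,.2,94.6,6)
```

```text
t 20.87 tcp [ 0.4575 -0.191   0.0412] jaw 94.67 tilt [0.1  0.11 0.  ] w 0.0514 F [ 0.43  0.5  -3.29] q6 -27.3
delta mm [  1.    0.  158.8] turn -0.07 min rows 3.8 per row for n=6: [0.0003 0.     0.0529] [0.0006 0.0006] -0.0004
```

Emit:
{"method": "move_arm", "body": {
  "moves": [
    [[0,0,0.02,0,0,0,1],[0,0,0.05,0,0,0,1],[0,0,0.075,0,0,0,1],[0,0,0.08,0,0,0,1],[0,0,0.08,0,0,0,1],[0,0.02,0.06,0,0,0,1],[0.004,0.05,0.03,0,0,0,1],[0.005,0.075,0,0,0,-0.01,1]]
  ]
}}

```text
clock: 21.53
eef_pos: [0.4542, -0.1179, 0.2474]
tool_rot: [-0.033, 0.999, 0.002, -0.004]
ft_force: [1.2, 0.3, -4.6]
grip_width: 0.0513
```

Run:
```python
from h import *
plan(.4804,.1801,.2,92.1)
```

```text
t 21.53 tcp [ 0.4542 -0.1179  0.2474] jaw 93.81 tilt [-0.17 -0.47 -0.  ] w 0.0513 F [ 1.22  0.27 -4.6 ] q6 -18.4
delta mm [ 26.2 298.  -47.4] turn -1.71 min rows 7.3 per row for n=8: [ 0.0066  0.0745 -0.0119] [-0.0007 -0.002 ] -0.0071
```

Emit:
{"method": "move_arm", "body": {
  "moves": [
    [[0.007,0.08,-0.005,0,-0.003,-0.007,1],[0.007,0.08,-0.005,0,-0.003,-0.007,1],[0.007,0.08,-0.005,0,0,-0.007,1],[0.007,0.08,-0.005,0,0,-0.007,1],[0.007,0.08,-0.005,0,0,-0.007,1],[0.007,0.075,-0.005,0,0,-0.007,1],[0.006,0.06,-0.03,0,0,-0.005,1],[0.004,0.035,-0.05,0,0,0,1]]
  ]
}}

```text
clock: 22.2
eef_pos: [0.4806, 0.1829, 0.205]
tool_rot: [-0.019, 1.0, 0.004, 0.008]
ft_force: [0.6, -0.6, -3.8]
grip_width: 0.0514
```

Run:
```python
from h import *
plan(.4804,.1801,.1,92.1)
```

```text
t 22.2 tcp [0.4806 0.1829 0.205 ] jaw 92.17 tilt [-0.53  0.9   0.  ] w 0.0514 F [ 0.57 -0.59 -3.84] q6 18.6
delta mm [  -0.2   -2.8 -105. ] turn -0.07 min rows 2.5 per row for n=3: [-0.0002 -0.0019 -0.07  ] [-0.0059  0.0101] -0.0007
```

Emit:
{"method": "move_arm", "body": {
  "moves": [
    [[0,-0.02,-0.06,-0.01,0.014,0,1],[0,-0.008,-0.07,-0.006,0.01,0,1],[0,-0.004,-0.07,-0.003,0.006,0,1],[0,0,-0.05,0,0,0,1],[0,0,-0.03,0,0,0,1],[0,0,-0.01,0,0,0,1]]
  ]
}}

```text
clock: 22.7
eef_pos: [0.4764, 0.1738, 0.0543]
tool_rot: [-0.026, 1.0, 0.001, -0.002]
ft_force: [-0.9, 0.0, -3.8]
grip_width: 0.0512
```

Run:
```python
from h import *
plan(.4804,.1801,.042,92.1,3)
```

```text
t 22.7 tcp [0.4764 0.1738 0.0543] jaw 92.94 tilt [-0.1  -0.18 -0.  ] w 0.0512 F [-0.92  0.03 -3.79] q6 17.0
delta mm [  4.    6.3 -12.3] turn -0.84 min rows 0.3 per row for n=3: [ 0.0027  0.0042 -0.0082] [-0.0011 -0.002 ] -0.0094
```

Emit:
{"method": "move_arm", "body": {
  "moves": [
    [[0.004,0.008,-0.008,0,-0.003,-0.014,1],[0.002,0.004,-0.008,0,-0.002,-0.01,1],[0,0.001,-0.006,0,0,-0.005,1],[0,0,-0.003,0,0,0,1],[0,0,-0.002,0,0,0,1]]
  ]
}}

```text
clock: 23.12
eef_pos: [0.4811, 0.1818, 0.0423]
tool_rot: [-0.017, 1.0, 0.002, 0.001]
ft_force: [-0.6, 0.0, -3.0]
grip_width: 0.0511
```

Run:
```python
from h import *
plan(.4804,.1801,.042,92.1,3)
```

```text
t 23.12 tcp [0.4811 0.1818 0.0423] jaw 91.99 tilt [-0.17  0.1   0.  ] w 0.0511 F [-0.61  0.05 -3.03] q6 18.6
delta mm [-0.7 -1.7 -0.3] turn 0.11 min rows 0.0 per row for n=3: [-0.0005 -0.0012 -0.0002] [-0.0019  0.0012] 0.0012
```

Emit:
{"method": "move_arm", "body": {
  "moves": [
    [[0,0,-0.003,0,0,0,1],[0,0,-0.001,0,0,0,1],[0,0,0,0,0,0,-0.6],[0,0,0,0,0,0,-0.6],[0,0,0,0,0,0,-0.6],[0,0,0.03,0,0,0,-0.6],[0,0,0.06,0,0,0,-0.6],[0,0,0.08,0,0,0,-0.6]]
  ]
}}

```text
clock: 23.78
eef_pos: [0.4794, 0.1808, 0.1249]
tool_rot: [-0.017, 1.0, 0.001, -0.002]
ft_force: [0.0, 0.4, -0.4]
grip_width: 0.0685
```

Emit:
{"method": "move_arm", "body": {
  "moves": [
    [[0,0,0.08,0,0,0,-0.6],[0,-0.03,0.07,0,0,-0.1,-0.6],[-0.01,-0.07,0.02,0,0,-0.2,-0.6],[-0.02,-0.078,0,0,0,-0.23,-0.6],[-0.02,-0.078,0,0,0,-0.23,-0.6],[-0.02,-0.078,0,0,0,-0.23,-0.6],[-0.02,-0.078,0,0,0,-0.23,-0.6],[-0.02,-0.078,0,0,0,-0.23,-0.6]]
  ]
}}

```text
clock: 24.45
eef_pos: [0.4315, -0.0644, 0.2307]
tool_rot: [0.363, 0.932, 0.004, 0.017]
ft_force: [0.1, -0.0, -0.3]
grip_width: 0.0682
```

Emit:
{"method": "move_arm", "body": {
  "moves": [
    [[-0.02,-0.078,0,0,0,-0.23,-0.6],[-0.02,-0.078,0,0,0,-0.23,-0.6],[-0.02,-0.078,0,0,0,-0.23,-0.6],[0,-0.06,0,0,0,-0.23,-0.6],[0,-0.03,0,0,0,-0.23,-0.6],[0,0,0,0,0,-0.15,-0.6]]
  ]
}}

```text
clock: 24.95
eef_pos: [0.3972, -0.2402, 0.2363]
tool_rot: [0.667, 0.745, -0.004, 0.025]
ft_force: [-0.3, 1.0, 0.7]
grip_width: 0.0684
```

Run:
```python
from h import *
plan(.5,.03,.2,2)
t=shot('top','top3');s=shot('scene','scene3')
crop(t,60,150,260,270,4,'t3'); crop(s,280,90,480,210,4,'s3')
```

```text
t 24.95 tcp [ 0.3972 -0.2402  0.2363] jaw 6.32 tilt [2.21 1.85 0.  ] w 0.0684 F [-0.33  1.03  0.72] q6 53.1
delta mm [102.8 270.2 -36.3] turn -4.32 min rows 7.0 per row for n=7: [ 0.0294  0.0772 -0.0104] [0.0105 0.0088] -0.0206
```

View pics/t3.png

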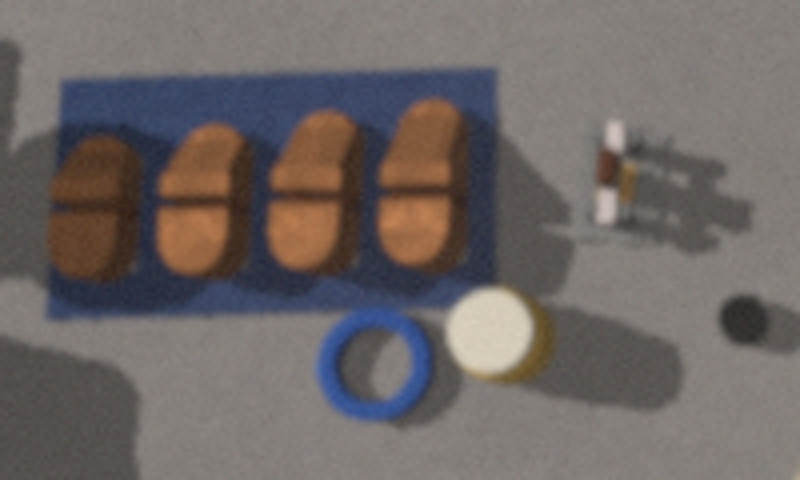

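View pics/s3.png

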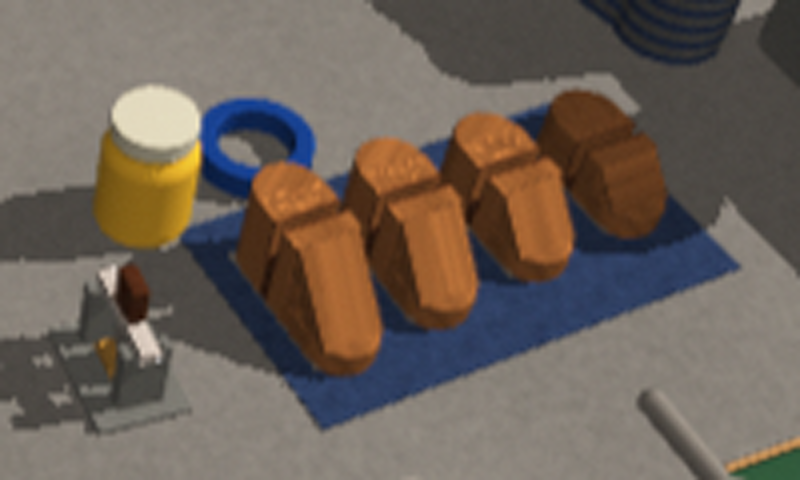

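Run:
```python
from h import *
t=load('top3');s=load('scene3')
H=dict(a=.048,b=.058,c=.068,d=.078)
T=dict(a=(83.5,201),b=(110,200),c=(138,199),d=(164,198))
S=dict(a=(280+605/4,90+145/4),b=(280+512/4,90+170/4),c=(280+412/4,90+195/4),d=(280+312/4,90+222/4))
for k in 'abcd':
    o=slot(t,*T[k],H[k],hw=13,hv=13); print(k,o[0].round(4),np.round(o[1],1),round(o[2],4),o[3])
    o=slot(s,*S[k],H[k],hw=10,hv=9); print(k,o[0].round(4),np.round(o[1],1),round(o[2],4),o[3])
for nm,c,(u0,v0,u1,v1) in (('top',t,(200,170,225,212)),('sc',s,(290,145,330,200))):
    sub=np.zeros(c['pixels'].shape[:2],bool); sub[v0:v1,u0:u1]=1
    px=c['pixels'].astype(int); hsv=cv2.cvtColor(c['pixels'],cv2.COLOR_RGB2HSV)
    w=(px.min(-1)>165)&sub; br=(px[...,0]>px[...,2]*1.6)&(px.max(-1)<130)&((hsv[...,0]<12)|(hsv[...,0]>170))&sub
    ga=((hsv[...,0]>14)&(hsv[...,0]<30)&(hsv[...,1]>120)&sub)
    for n,m,h in(('white',w,.064),('brown',br,.096),('brass',ga,.02)):
        v,u=np.where(m)
        W=np.array([ray(c,a,b,h)[:2] for a,b in zip(u,v)],np.float32)
        if len(W)>2: print(nm,n,len(W),'uv',u.mean().round(1),v.mean().round(1),'mean',W.mean(0).round(4),'rect',[np.round(q,4) for q in cv2.minAreaRect(W)])
crop(t,198,165,228,215,12,'g_t'); crop(s,290,145,330,205,9,'g_s')
```

```text
a [0.4728 0.4481 0.048 ] 2.4 0.0498 16
a [0.4805 0.4418 0.048 ] 17.4 0.0669 5
b [0.4763 0.3587 0.058 ] 1.6 0.0526 17
b [0.4795 0.3611 0.058 ] 19.2 0.0897 14
c [0.4805 0.269  0.068 ] -0.4 0.0525 17
c [0.4855 0.2706 0.068 ] 19.2 0.0844 11
d [0.4837 0.1818 0.078 ] 1.7 0.0552 18
d [0.4868 0.1868 0.078 ] 17.6 0.0773 14
top white 35 uv 211.9 193.4 mean [0.5003 0.0352] rect [array([0.5031, 0.0351]), array([0.0078, 0.0738]), np.float64(86.0781)]
top brown 22 uv 211.3 191.6 mean [0.5    0.0333] rect [array([0.5004, 0.0328]), array([0.0217, 0.0091]), np.float64(2.0823)]
top brass 7 uv 216.4 195.1 mean [0.5022 0.0256] rect [array([0.5011, 0.0253]), array([0.0165, 0.0032]), np.float64(1.9132)]
sc white 49 uv 313.0 169.8 mean [0.5121 0.034 ] rect [array([0.5029, 0.0352]), array([0.0115, 0.0807]), np.float64(84.6968)]
sc brown 88 uv 312.8 163.0 mean [0.5145 0.0284] rect [array([0.5148, 0.0291]), array([0.0199, 0.0488]), np.float64(58.1044)]
sc brass 157 uv 313.3 154.2 mean [0.4274 0.0834] rect [array([0.4426, 0.0568]), array([0.0592, 0.1564]), np.float64(42.9266)]
```

View pics/g_t.png

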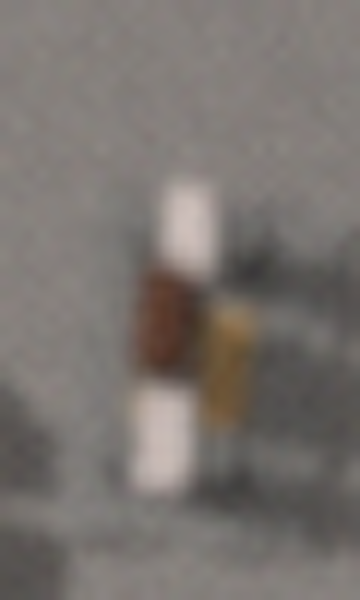

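View pics/g_s.png

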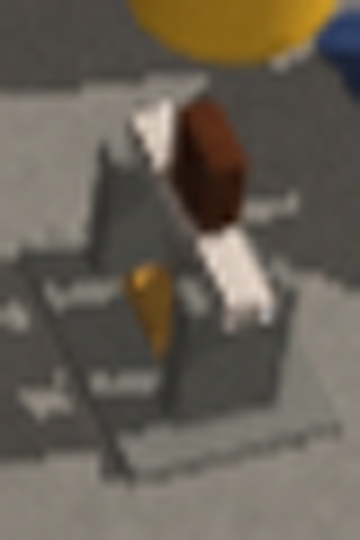

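Emit:
{"method": "move_arm", "body": {
  "moves": [
    [[0.03,0.074,0,0.012,0.01,0.23,-0.6],[0.03,0.074,0,0.012,0.01,0.23,-0.6],[0.03,0.074,0,0.012,0.01,0.23,-0.6],[0.03,0.074,0,0.012,0.01,0.23,-0.6],[0.03,0.074,0,0.012,0.01,0.23,-0.6],[0.03,0.074,0,0.01,0.01,0.23,-0.6],[0.02,0.05,0,0,0,0.23,-0.6],[0.01,0.02,0,0,0,0.23,-0.6]]
  ]
}}

```text
clock: 25.72
eef_pos: [0.5029, 0.031, 0.2396]
tool_rot: [0.225, 0.974, 0.011, 0.002]
ft_force: [0.4, -0.4, 1.0]
grip_width: 0.0685
```

Run:
```python
from h import *
plan(.503,.035,.16,85.5)
```

```text
t 25.72 tcp [0.5029 0.031  0.2396] jaw 64.03 tilt [-1.21  0.56  0.  ] w 0.0685 F [ 0.37 -0.43  0.97] q6 28.8
delta mm [  0.1   4.  -79.6] turn 21.47 min rows 3.0 per row for n=3: [ 0.0001  0.0026 -0.0531] [-0.0134  0.0062] 0.2386
```

Emit:
{"method": "move_arm", "body": {
  "moves": [
    [[0,0,-0.02,-0.014,0.006,0.2,-0.6],[0,0.003,-0.04,-0.014,0.006,0.17,-0.6],[0,0.003,-0.05,-0.006,0.004,0.12,-0.6],[0,0.002,-0.04,0,0,0.06,-0.6],[0,0,-0.02,0,0,0.01,-0.6],[0,0,-0.005,0,0,0,-0.6]]
  ]
}}

```text
clock: 26.22
eef_pos: [0.5046, 0.0474, 0.1527]
tool_rot: [0.052, 0.999, 0.004, 0.003]
ft_force: [-0.3, 0.0, -0.1]
grip_width: 0.0683
```

Run:
```python
from h import *
plan(.503,.035,.078,85.5,4)
```

```text
t 26.22 tcp [0.5046 0.0474 0.1527] jaw 84.07 tilt [-0.49  0.38  0.  ] w 0.0683 F [-0.25  0.03 -0.15] q6 11.0
delta mm [ -1.6 -12.4 -74.7] turn 1.43 min rows 1.8 per row for n=4: [-0.0008 -0.0062 -0.0374] [-0.0041  0.0032] 0.0119
```

Emit:
{"method": "move_arm", "body": {
  "moves": [
    [[-0.001,-0.012,-0.01,-0.01,0.008,0.02,-0.6],[-0.001,-0.008,-0.03,-0.006,0.006,0.015,-0.6],[0,-0.003,-0.03,-0.003,0.003,0.008,-0.6],[0,0,-0.02,0,0,0,-0.6],[0,0,-0.01,0,0,0,-0.6],[0,0,0,0,0,0,-0.6]]
  ]
}}

```text
clock: 26.72
eef_pos: [0.5049, 0.0367, 0.1044]
tool_rot: [0.033, 0.999, -0.001, 0.002]
ft_force: [-0.4, -0.4, 0.5]
grip_width: 0.0682
```

Run:
```python
from h import *
plan(.503,.035,.078,85.5,4)
```

```text
t 26.72 tcp [0.5049 0.0367 0.1044] jaw 86.18 tilt [0.14 0.17 0.  ] w 0.0682 F [-0.38 -0.4   0.51] q6 8.1
delta mm [ -1.9  -1.7 -26.4] turn -0.68 min rows 0.6 per row for n=4: [-0.001  -0.0008 -0.0132] [0.0011 0.0014] -0.0057
```

Emit:
{"method": "move_arm", "body": {
  "moves": [
    [[-0.004,-0.002,-0.016,0,0.003,-0.008,-0.6],[-0.002,-0.001,-0.016,0,0.002,-0.006,-0.6],[0,0,-0.012,0,0,0,-0.6],[0,0,-0.006,0,0,0,-0.6],[0,0,-0.003,0,0,0,-0.6]]
  ]
}}

```text
clock: 27.13
eef_pos: [0.5038, 0.0349, 0.0786]
tool_rot: [0.037, 0.999, -0.001, 0.003]
ft_force: [-0.2, 1.0, 0.0]
grip_width: 0.0684
```

Run:
```python
from h import *
plan(.503,.035,.078,85.5,4)
c=shot('scene','sg'); crop(c,270,110,360,205,6,'sg_c'); print(get_obs()['eef_pos'])
```

```text
t 27.13 tcp [0.5038 0.0349 0.0786] jaw 85.8 tilt [0.13 0.33 0.  ] w 0.0684 F [-0.17  0.99  0.03] q6 8.2
delta mm [-0.8  0.1 -0.6] turn -0.3 min rows 0.0 per row for n=4: [-0.0004  0.     -0.0003] [0.0011 0.0028] -0.0025
[0.50358494 0.03493523 0.078346  ]
```

View pics/sg_c.png

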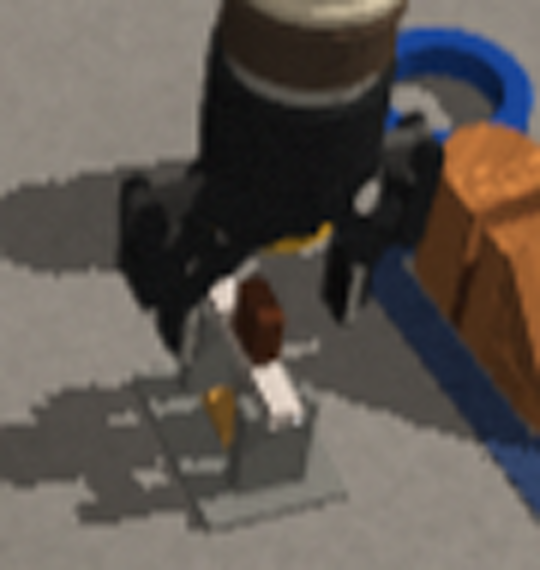

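The jaws straddle the handle (crop 260,320). Closing.

Emit:
{"method": "move_arm", "body": {
  "moves": [
    [[0,0,0,0,0.004,-0.003,1],[0,0,0,0,0,0,1],[0,0,0,0,0,0,1],[0,0,0,0,0,0,1],[0,0,0,0,0,0,1],[0,0,0,0,0,0,1],[0,0,0,0,0,0,1],[0,0,0,0,0,0,1]]
  ]
}}

```text
clock: 27.85
eef_pos: [0.5042, 0.0351, 0.079]
tool_rot: [0.037, 0.999, -0.001, 0.002]
ft_force: [0.7, -0.2, 0.1]
grip_width: 0.013
```

Run:
```python
from h import *
plan(.503,.035,.15,85.5,4)
c=shot('scene','sg2'); crop(c,270,110,360,205,6,'sg2_c'); o=get_obs();print(o['eef_pos'],o['ft_force'])
```

```text
t 27.85 tcp [0.5042 0.0351 0.079 ] jaw 85.72 tilt [0.13 0.23 0.  ] w 0.013 F [ 0.66 -0.21  0.06] q6 8.3
delta mm [-1.2 -0.1 71. ] turn -0.22 min rows 1.7 per row for n=4: [-0.0006 -0.      0.0355] [0.001  0.0019] -0.0019
[0.5042001  0.03504288 0.0789933 ] [ 0.29406761 -0.64766236 -0.07490209]
```

View pics/sg2_c.png

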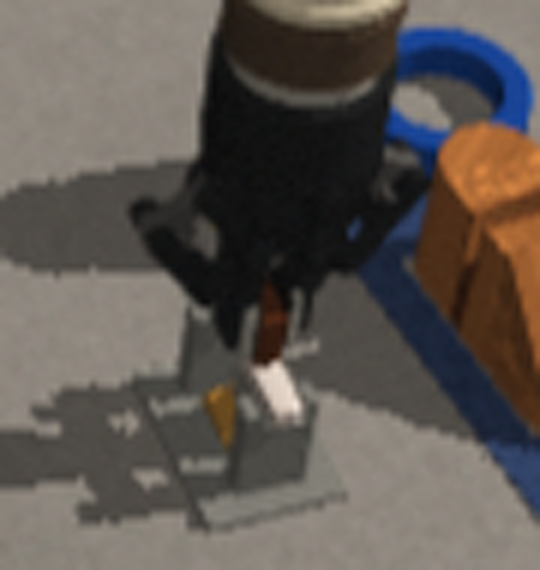

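Emit:
{"method": "move_arm", "body": {
  "moves": [
    [[0,0,0.02,0,0,0,1],[0,0,0.04,0,0,0,1],[0,0,0.06,0,0,0,1],[0,0,0.075,0,0,0,1],[0,0,0.07,0,0,-0.1,1],[0,0.02,0.03,0,0,-0.2,1],[-0.004,0.05,0,0,0,-0.23,1],[-0.004,0.07,0,0,0,-0.23,1]]
  ]
}}

```text
clock: 28.57
eef_pos: [0.4959, 0.1002, 0.2364]
tool_rot: [0.241, 0.97, 0.0, -0.001]
ft_force: [-0.2, -0.5, -1.1]
grip_width: 0.013
```

Emit:
{"method": "move_arm", "body": {
  "moves": [
    [[-0.005,0.075,0,0,0,-0.23,1],[-0.005,0.075,0,0,0,-0.23,1],[-0.005,0.075,0,0,0,-0.23,1],[-0.005,0.075,0,0,0,-0.23,1],[-0.005,0.075,0,0,0,-0.23,1],[-0.005,0.075,0,0,0,-0.23,1],[-0.005,0.075,0,0,0,-0.23,1],[-0.005,0.075,0,0,0,-0.23,1]]
  ]
}}

```text
clock: 29.23
eef_pos: [0.4746, 0.3987, 0.2454]
tool_rot: [0.662, 0.75, 0.002, 0.003]
ft_force: [1.2, 0.1, -1.0]
grip_width: 0.0131
```

Run:
```python
from h import *
plan(.4735,.4485,.16,1.9)
```

```text
t 29.23 tcp [0.4746 0.3987 0.2454] jaw 7.16 tilt [0.07 0.47 0.  ] w 0.0131 F [ 1.25  0.14 -1.03] q6 123.0
delta mm [ -1.1  49.8 -85.4] turn -5.26 min rows 2.4 per row for n=3: [-0.0007  0.0332 -0.057 ] [0.0007 0.0052] -0.0585
```

Emit:
{"method": "move_arm", "body": {
  "moves": [
    [[-0.002,0.045,-0.03,0,0.006,-0.06,1],[0,0.02,-0.05,0,0.004,-0.02,1],[0,0.005,-0.05,0,0,0,1],[0,0,-0.03,0,0,0,1],[0,0,-0.01,0,0,0,1],[0,0,0,0,0,0,1]]
  ]
}}

```text
clock: 29.73
eef_pos: [0.4692, 0.4472, 0.1604]
tool_rot: [0.674, 0.738, 0.004, 0.0]
ft_force: [-0.3, -0.6, -1.7]
grip_width: 0.0127
```

Run:
```python
from h import *
plan(.4735,.4485,.14,1.9)
```

```text
t 29.73 tcp [0.4692 0.4472 0.1604] jaw 5.18 tilt [-0.29  0.32  0.  ] w 0.0127 F [-0.34 -0.62 -1.68] q6 128.4
delta mm [  4.3   1.3 -20.4] turn -3.28 min rows 0.5 per row for n=1: [ 0.0086  0.0026 -0.0408] [-0.0098  0.0106] -0.1093
```

Emit:
{"method": "move_arm", "body": {
  "moves": [
    [[0.005,0.001,-0.01,-0.006,0.006,-0.06,1],[0.003,0.001,-0.02,-0.004,0.005,-0.05,1],[0.002,0,-0.018,-0.002,0.002,-0.03,1],[0.001,0,-0.01,0,0,-0.01,1],[0,0,-0.003,0,0,0,1],[0,0,0,0,0,0,1]]
  ]
}}

```text
clock: 30.23
eef_pos: [0.477, 0.4477, 0.1353]
tool_rot: [0.705, 0.709, 0.002, 0.0]
ft_force: [0.1, -0.3, -2.0]
grip_width: 0.0128
```

Run:
```python
from h import *
plan(.4735,.4485,.125,1.9)
s=shot('scene','s4'); crop(s,380,80,470,155,8,'s4c')
t=shot('top','t4'); crop(t,60,160,140,240,7,'t4c');plan(.4735,.4485,.125,1.9)
```

```text
t 30.23 tcp [0.477  0.4477 0.1353] jaw 0.36 tilt [-0.14  0.19  0.  ] w 0.0128 F [ 0.1  -0.3  -1.96] q6 132.8
delta mm [ -3.5   0.8 -10.3] turn 1.54 min rows 0.3 per row for n=1: [-0.0071  0.0016 -0.0206] [-0.0048  0.0063] 0.0514
t 30.33 tcp [0.4772 0.448  0.1358] jaw 0.36 tilt [-0.18  0.23  0.  ] w 0.0129 F [-0.47  0.21 -1.58] q6 132.8
delta mm [ -3.7   0.5 -10.8] turn 1.54 min rows 0.3 per row for n=1: [-0.0074  0.0011 -0.0216] [-0.0059  0.0076] 0.0513
```

View pics/s4c.png

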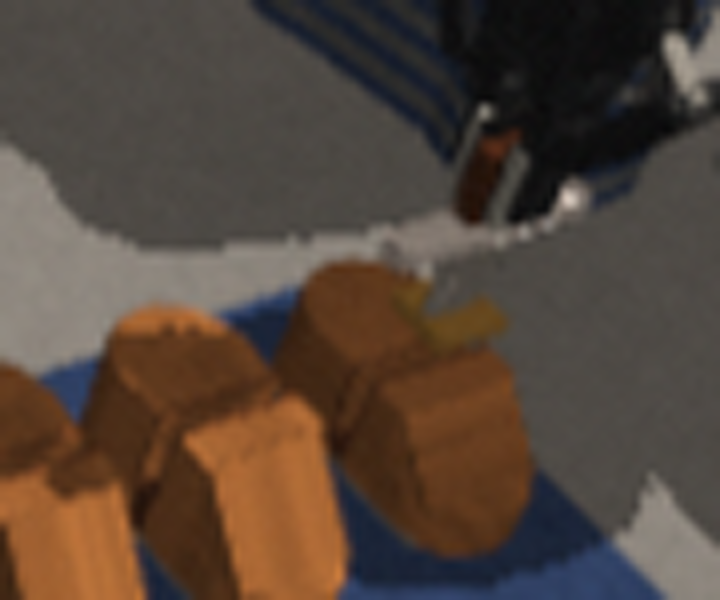

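View pics/t4c.png

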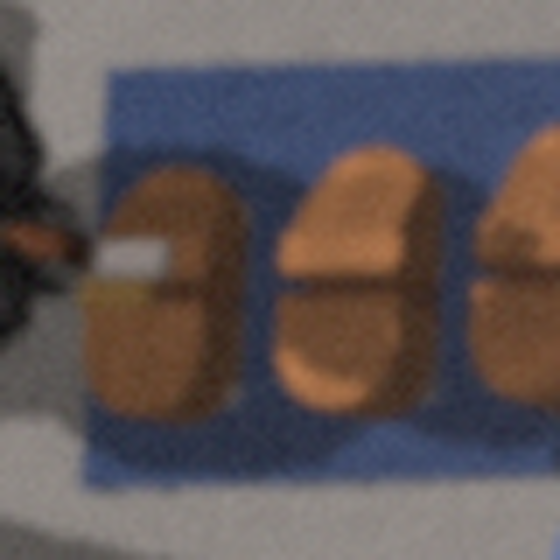

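Run:
```python
from h import *
t=load('t4')
px=t['pixels'].astype(int)
sub=px[190:204,72:86]; print(sub.min(-1))
w=px.min(-1)>125
for u in (75,77,79,81):
    col=px[190:204,u].min(-1).astype(float); wt=np.clip(col-100,0,None); v=190+(wt*np.arange(14)).sum()/wt.sum(); print(u,v,ray(t,u,v,.1208).round(4))
```

```text
[[ 78  76  58  52  57  48  43  41  35  43  37  39  44  41]
 [ 76  73  60  56  52  44  38  41  46  31  37  39  42  37]
 [ 65  68  52  55  45  40  41  41  45  42  42  36  39  41]
 [ 54  66  62  60  57  58  59  63  63  60  59  54  51  42]
 [ 41  64  78  88  88  95  96  98  96  95  93  79  62  53]
 [ 41  66  96 110 119 120 121 119 118 118 111  97  69  56]
 [ 41  70 105 124 125 124 124 123 126 123 116  95  71  51]
 [ 45  81 105 123 123 124 122 124 124 122 111  93  69  55]
 [ 52  80 101 108 112 110 114 111 109 111  97  81  63  53]
 [ 64  70  81  89  86  89  88  92  88  86  82  67  53  47]
 [ 60  58  60  64  64  63  64  62  64  56  53  43  43  33]
 [ 57  51  47  52  50  50  54  48  43  41  35  37  36  32]
 [ 57  50  50  50  52  49  49  53  49  43  37  37  40  35]
 [ 50  43  41  52  44  49  46  48  38  46  41  48  47  42]]
75 196.44615384615383 [0.4755 0.4318 0.1208]
77 196.30769230769232 [0.476  0.4259 0.1208]
79 196.35064935064935 [0.4759 0.4201 0.1208]
81 196.35135135135135 [0.476  0.4142 0.1208]
```

Emit:
{"method": "move_arm", "body": {
  "moves": [
    [[-0.004,0.001,-0.006,-0.003,0.004,0.03,1],[-0.002,0,-0.008,-0.002,0.003,0.02,1],[-0.001,0,-0.006,0,0,0.008,1],[0,0,-0.003,0,0,0,1],[0,0,0,0,0,0,1]]
  ]
}}

```text
clock: 30.75
eef_pos: [0.4737, 0.4491, 0.1252]
tool_rot: [0.693, 0.721, 0.002, -0.0]
ft_force: [-0.1, 0.2, -0.5]
grip_width: 0.0129
```

Run:
```python
from h import *
plan(.4742,.4485,.121,1.9)
```

```text
t 30.75 tcp [0.4737 0.4491 0.1252] jaw 2.33 tilt [-0.14  0.11  0.  ] w 0.0129 F [-0.11  0.19 -0.47] q6 131.1
delta mm [ 0.5 -0.6 -4.2] turn -0.43 min rows 0.1 per row for n=1: [ 0.0011 -0.0012 -0.0084] [-0.0047  0.0037] -0.0145
```

Emit:
{"method": "move_arm", "body": {
  "moves": [
    [[0.001,0,-0.006,-0.003,0.003,-0.01,1],[0,0,-0.006,0,0,-0.003,1],[0,0,-0.006,0,0,0,1],[0,0,-0.004,0,0,0,1],[0,0,0,0,0,0,1]]
  ]
}}

```text
clock: 31.17
eef_pos: [0.4742, 0.4494, 0.113]
tool_rot: [0.695, 0.719, 0.0, -0.0]
ft_force: [-1.1, -0.1, -0.3]
grip_width: 0.0125
```

Run:
```python
from h import *
plan(.4742,.4485,.094,1.9)
s=shot('scene','s5'); crop(s,390,80,470,150,9,'s5c')
```

```text
t 31.17 tcp [0.4742 0.4494 0.113 ] jaw 1.92 tilt [-0.05  0.03  0.  ] w 0.0125 F [-1.07 -0.06 -0.32] q6 131.5
delta mm [ -0.   -0.9 -19. ] turn -0.02 min rows 0.5 per row for n=1: [-0.0001 -0.0017 -0.0379] [-0.0017  0.0008] -0.0006
```

View pics/s5c.png

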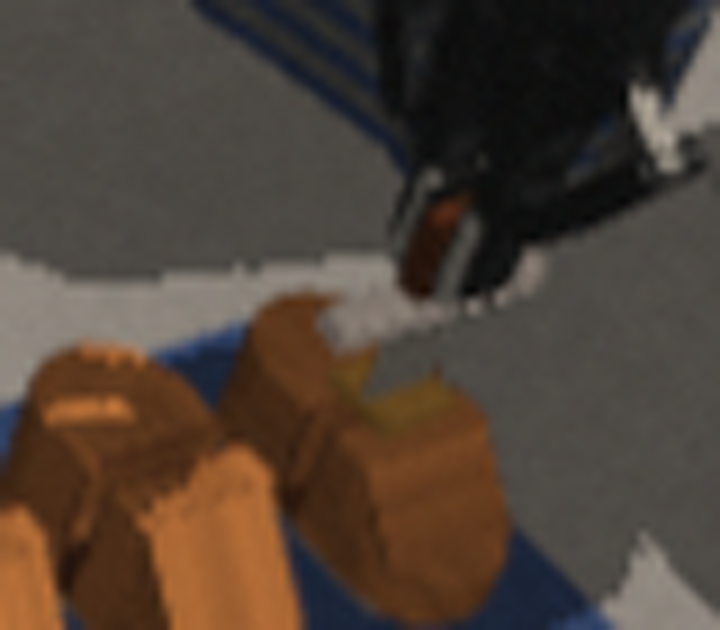

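Emit:
{"method": "move_arm", "body": {
  "moves": [
    [[0,-0.001,-0.008,0,0,0,1],[0,-0.001,-0.008,0,0,0,1],[0,0,-0.008,0,0,0,1],[0,0,-0.006,0,0,0,1],[0,0,-0.004,0,0,0,1],[0,0,-0.002,0,0,0,1]]
  ]
}}

```text
clock: 31.72
eef_pos: [0.4745, 0.4495, 0.0956]
tool_rot: [0.695, 0.719, 0.002, -0.001]
ft_force: [-0.8, 0.6, 1.0]
grip_width: 0.0133
```

Run:
```python
from h import *
plan(.4742,.4485,.094,1.9)
```

```text
t 31.72 tcp [0.4745 0.4495 0.0956] jaw 1.94 tilt [-0.25  0.12  0.  ] w 0.0133 F [-0.82  0.62  0.97] q6 131.5
delta mm [-0.3 -1.  -1.6] turn -0.04 min rows 0.0 per row for n=1: [-0.0007 -0.002  -0.0032] [-0.0085  0.0041] -0.0014
```

Emit:
{"method": "move_arm", "body": {
  "moves": [
    [[0,0,-0.003,-0.004,0.002,0,1],[0,0,-0.001,0,0,0,1],[0,0,0,0,0,0,1],[0,0,0,0,0,0,1]]
  ]
}}

```text
clock: 32.05
eef_pos: [0.4746, 0.4496, 0.0938]
tool_rot: [0.695, 0.719, 0.001, -0.0]
ft_force: [-1.2, -0.2, 2.2]
grip_width: 0.0133
```

Run:
```python
from h import *
plan(.4742,.4485,.094,1.9)
s=shot('scene','s6'); crop(s,390,80,470,150,9,'s6c')
```

```text
t 32.05 tcp [0.4746 0.4496 0.0938] jaw 1.94 tilt [-0.14  0.07  0.  ] w 0.0133 F [-1.2  -0.23  2.23] q6 131.5
delta mm [-0.4 -1.1  0.2] turn -0.04 min rows 0.0 per row for n=1: [-0.0008 -0.0022  0.0004] [-0.0046  0.0024] -0.0014
```

View pics/s6c.png

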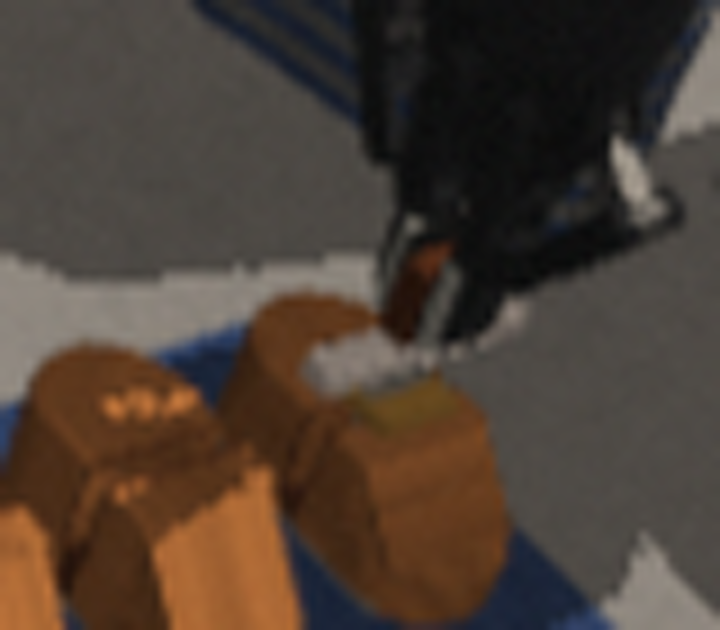

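The foot sits flat on last a (crop 405,400) with the crossbar just above it. Depth is about 25.2 mm. Pausing.

Emit:
{"method": "move_arm", "body": {
  "moves": [
    [[0,0,0,0,0,0,1],[0,0,0,0,0,0,1],[0,0,0,0,0,0,1],[0,0,0,0,0,0,1],[0,0,0,0,0,0,1],[0,0,0,0,0,0,1]]
  ]
}}

```text
clock: 32.6
eef_pos: [0.4745, 0.4496, 0.0942]
tool_rot: [0.695, 0.719, 0.001, -0.0]
ft_force: [-0.8, 0.3, 2.3]
grip_width: 0.0131
```

Emit:
{"method": "move_arm", "body": {
  "moves": [
    [[0,0,0,0,0,0,1],[0,0,0,0,0,0,1],[0,0,0,0,0,0,1],[0,0,0,0,0,0,1],[0,0,0,0,0,0,1],[0,0,0,0,0,0,1]]
  ]
}}

```text
clock: 33.1
eef_pos: [0.4746, 0.4496, 0.0943]
tool_rot: [0.695, 0.719, 0.001, -0.0]
ft_force: [-1.1, -0.1, 1.6]
grip_width: 0.0131
```

Emit:
{"method": "move_arm", "body": {
  "moves": [
    [[0,0,0.015,0,0,0,1],[0,0,0.025,0,0,0,1],[0,0,0.03,0,0,0,1],[0,0,0.025,0,0,0,1],[0.001,-0.03,0.01,0,0,0,1],[0.001,-0.05,0,0,0,0,1],[0.001,-0.05,0,0,0,0,1],[0.001,-0.03,0,0,0,0,1]]
  ]
}}

```text
clock: 33.77
eef_pos: [0.4769, 0.3702, 0.1484]
tool_rot: [0.693, 0.721, 0.002, 0.001]
ft_force: [-0.3, -0.4, -1.4]
grip_width: 0.0131
```

Run:
```python
from h import *
plan(.4768,.3595,.138,1.9)
```

```text
t 33.77 tcp [0.4769 0.3702 0.1484] jaw 2.26 tilt [-0.1   0.21  0.  ] w 0.0131 F [-0.34 -0.42 -1.38] q6 125.6
delta mm [ -0.1 -10.7 -10.4] turn -0.36 min rows 0.4 per row for n=1: [-0.0002 -0.0215 -0.0208] [-0.0034  0.0069] -0.012
```

Before lowering into b, I remeasure b's slot in case a last was knocked.

Emit:
{"method": "move_arm", "body": {
  "moves": [
    [[0,-0.006,-0.006,-0.002,0.004,-0.008,1],[0,-0.004,-0.006,0,0.002,-0.004,1],[0,0,-0.004,0,0,0,1],[0,0,-0.002,0,0,0,1],[0,0,0,0,0,0,1]]
  ]
}}

```text
clock: 34.18
eef_pos: [0.4773, 0.363, 0.1386]
tool_rot: [0.697, 0.717, -0.0, 0.0]
ft_force: [-0.3, -0.2, -1.7]
grip_width: 0.0128
```

Run:
```python
from h import *
plan(.4768,.3595,.134,1.9)
t=shot('top','t7');crop(t,60,150,260,270,4,'t7c')
for k,x,h in(('a',(83.5,201),.048),('c',(138,199),.068),('d',(164,198),.078)):
    o=slot(t,*x,h,hw=13,hv=13); print(k,o[0].round(4),np.round(o[1],1),o[3])
s=shot('scene','s7'); crop(s,370,85,450,155,9,'s7c')
```

```text
t 34.18 tcp [0.4773 0.363  0.1386] jaw 1.66 tilt [ 0.04 -0.03  0.  ] w 0.0128 F [-0.26 -0.18 -1.69] q6 125.6
delta mm [-0.5 -3.5 -4.6] turn 0.24 min rows 0.1 per row for n=1: [-0.001  -0.007  -0.0092] [ 0.0012 -0.001 ] 0.008Traceback (most recent call last):
  File "<stdin>", line 5, in <module>
  File "h.py", line 35, in slot
    p=np.polyfit(pts[:,0],pts[:,1],1); r=np.abs(pts[:,1]-np.polyval(p,pts[:,0])); pts=pts[r<max(0.8,2*np.median(r))]
                 ~~~^^^^^
IndexError: too many indices for array: array is 1-dimensional, but 2 were indexed
```

View pics/t7c.png

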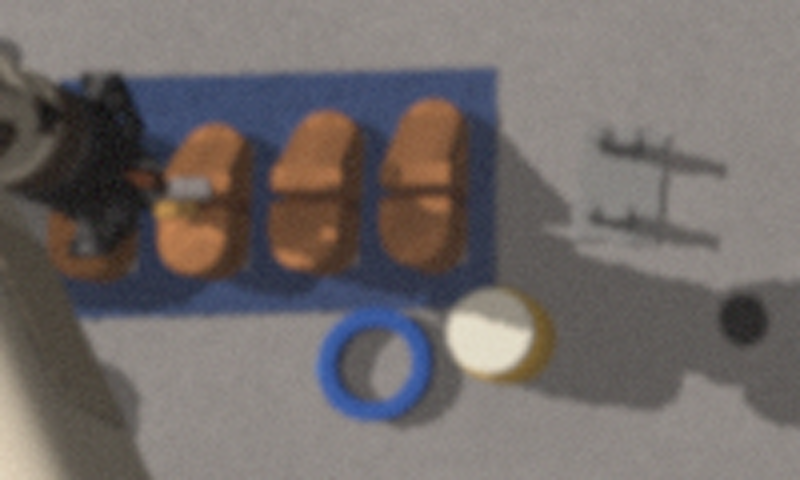

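Nothing has moved: the outlines of b, c and d match the earlier crop, and b's slot is still at v≈200. Lowering into b, where the target TCP z is about .104.

Emit:
{"method": "move_arm", "body": {
  "moves": [
    [[-0.001,-0.006,-0.006,0,0,0.006,1],[0,-0.002,-0.008,0,0,0.003,1],[0,0,-0.008,0,0,0,1],[0,0,-0.006,0,0,0,1],[0,0,-0.003,0,0,0,1],[0,0,0,0,0,0,1]]
  ]
}}

```text
clock: 34.73
eef_pos: [0.4766, 0.3613, 0.121]
tool_rot: [0.694, 0.72, 0.0, 0.0]
ft_force: [1.0, -0.2, -0.6]
grip_width: 0.013
```

Run:
```python
from h import *
plan(.4768,.3595,.104,1.9)
s=shot('scene','s7'); crop(s,370,85,450,155,9,'s7c')
```

```text
t 34.73 tcp [0.4766 0.3613 0.121 ] jaw 2.16 tilt [0.01 0.01 0.  ] w 0.013 F [ 0.95 -0.19 -0.6 ] q6 125.0
delta mm [  0.2  -1.8 -17. ] turn -0.26 min rows 0.4 per row for n=1: [ 0.0004 -0.0035 -0.0339] [0.0003 0.0004] -0.0087
```

View pics/s7c.png

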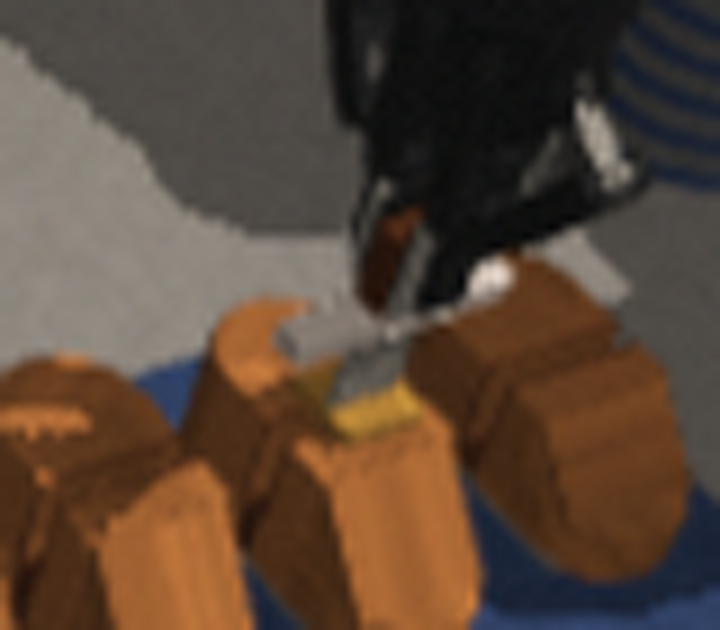

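Emit:
{"method": "move_arm", "body": {
  "moves": [
    [[0,-0.002,-0.008,0,0,-0.003,1],[0,0,-0.008,0,0,0,1],[0,0,-0.007,0,0,0,1],[0,0,-0.006,0,0,0,1],[0,0,-0.003,0,0,0,1],[0,0,-0.001,0,0,0,1],[0,0,0,0,0,0,1]]
  ]
}}

```text
clock: 35.37
eef_pos: [0.4769, 0.361, 0.1048]
tool_rot: [0.694, 0.72, 0.002, -0.0]
ft_force: [-0.7, -0.9, 1.9]
grip_width: 0.0133
```

Run:
```python
from h import *
plan(.4768,.3595,.104,1.9)
```

```text
t 35.37 tcp [0.4769 0.361  0.1048] jaw 2.06 tilt [-0.14  0.1   0.  ] w 0.0133 F [-0.7  -0.89  1.93] q6 125.0
delta mm [-0.1 -1.5 -0.8] turn -0.16 min rows 0.0 per row for n=1: [-0.0003 -0.0029 -0.0017] [-0.0048  0.0034] -0.0055
```

Emit:
{"method": "move_arm", "body": {
  "moves": [
    [[0,0,-0.002,0,0,0,1],[0,0,0,0,0,0,1],[0,0,0,0,0,0,1],[0,0,0,0,0,0,1],[0,0,0,0,0,0,1],[0,0,0,0,0,0,1],[0,0,0,0,0,0,1],[0,0,0,0,0,0,1]]
  ]
}}

```text
clock: 36.03
eef_pos: [0.477, 0.361, 0.1046]
tool_rot: [0.694, 0.72, 0.002, -0.0]
ft_force: [-0.4, -0.1, 1.5]
grip_width: 0.0132
```

Emit:
{"method": "move_arm", "body": {
  "moves": [
    [[0,0,0,0,0,0,1],[0,0,0,0,0,0,1],[0,0,0,0,0,0,1],[0,0,0,0,0,0,1],[0,0,0,0,0,0,1],[0,0,0,0,0,0,1]]
  ]
}}

```text
clock: 36.53
eef_pos: [0.4769, 0.361, 0.1046]
tool_rot: [0.694, 0.72, 0.002, -0.0]
ft_force: [-0.2, -0.1, 1.7]
grip_width: 0.0129
```

Run:
```python
from h import *
plan(.4768,.3595,.104,1.9)
s=shot('scene','s8'); crop(s,370,85,450,155,9,'s8c')
```

```text
t 36.53 tcp [0.4769 0.361  0.1046] jaw 2.06 tilt [-0.16  0.12  0.  ] w 0.0129 F [-0.2  -0.14  1.71] q6 125.0
delta mm [-0.1 -1.5 -0.6] turn -0.16 min rows 0.0 per row for n=1: [-0.0003 -0.0029 -0.0011] [-0.0053  0.004 ] -0.0055
```

View pics/s8c.png

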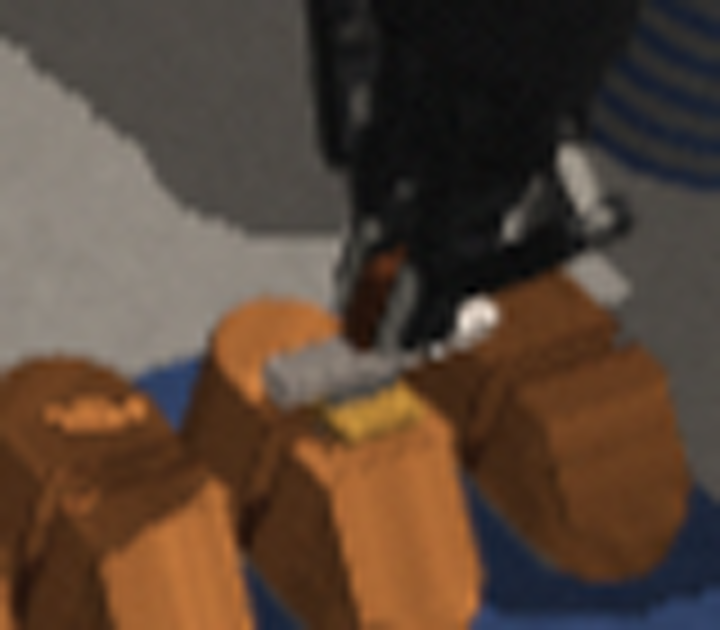

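Emit:
{"method": "move_arm", "body": {
  "moves": [
    [[0,0,-0.003,0,0,0,1],[0,0,-0.001,0,0,0,1],[0,0,0,0,0,0,1],[0,0,0,0,0,0,1],[0,0,0,0,0,0,1],[0,0,0,0,0,0,1],[0,0,0,0,0,0,1],[0,0,0,0,0,0,1]]
  ]
}}

```text
clock: 37.25
eef_pos: [0.4769, 0.361, 0.1024]
tool_rot: [0.694, 0.72, 0.002, -0.0]
ft_force: [-1.3, -0.8, 1.4]
grip_width: 0.0131
```

Emit:
{"method": "move_arm", "body": {
  "moves": [
    [[0,0,0.015,0,0,0,1],[0,0,0.025,0,0,0,1],[0,0,0.03,0,0,0,1],[0,0,0.025,0,0,0,1],[0.001,-0.03,0.01,0,0,0,1],[0.003,-0.055,0,0,0,0,1],[0.003,-0.055,0,0,0,0,1],[0.001,-0.03,0,0,0,0,1]]
  ]
}}

```text
clock: 37.92
eef_pos: [0.481, 0.2748, 0.1566]
tool_rot: [0.692, 0.722, 0.002, 0.001]
ft_force: [0.3, 0.5, -2.1]
grip_width: 0.0129
```

Run:
```python
from h import *
plan(.4812,.269,.146,1.9)
```

```text
t 37.92 tcp [0.481  0.2748 0.1566] jaw 2.45 tilt [-0.12  0.21  0.  ] w 0.0129 F [ 0.26  0.49 -2.07] q6 117.3
delta mm [  0.2  -5.8 -10.6] turn -0.55 min rows 0.3 per row for n=1: [ 0.0004 -0.0117 -0.0213] [-0.0039  0.0068] -0.0183
```

Emit:
{"method": "move_arm", "body": {
  "moves": [
    [[0,-0.002,-0.006,-0.002,0.004,-0.008,1],[0,0,-0.006,0,0.002,-0.006,1],[0,0,-0.004,0,0,-0.002,1],[0,0,-0.002,0,0,0,1],[0,0,0,0,0,0,1]]
  ]
}}

```text
clock: 38.33
eef_pos: [0.4803, 0.2688, 0.1461]
tool_rot: [0.697, 0.717, -0.001, -0.0]
ft_force: [-0.4, -0.2, -1.5]
grip_width: 0.0133
```

Run:
```python
from h import *
plan(.4812,.269,.114,1.9)
t=shot('top','t9');crop(t,60,150,260,270,4,'t9c')
s=shot('scene','s9'); crop(s,330,90,430,175,7,'s9c')
```

```text
t 38.33 tcp [0.4803 0.2688 0.1461] jaw 1.6 tilt [ 0.1  -0.13  0.  ] w 0.0133 F [-0.41 -0.22 -1.48] q6 117.6
delta mm [  0.9   0.2 -32.1] turn 0.3 min rows 0.8 per row for n=1: [ 0.0018  0.0004 -0.0642] [ 0.0032 -0.0043] 0.0099
```

View pics/t9c.png

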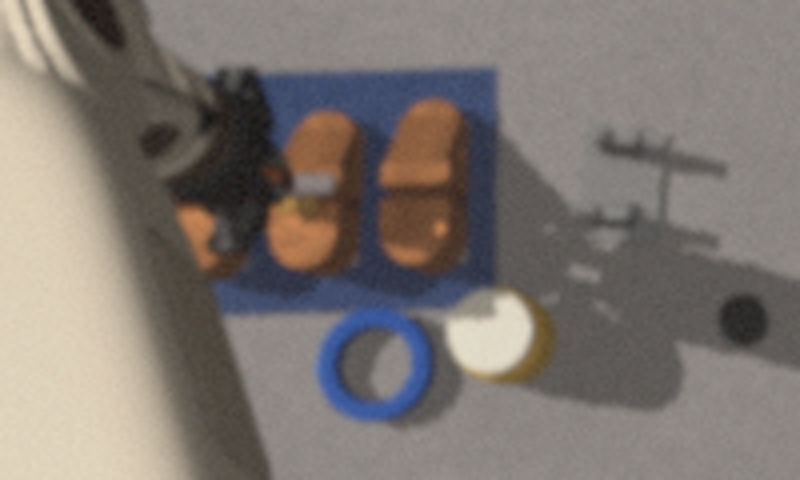

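View pics/s9c.png

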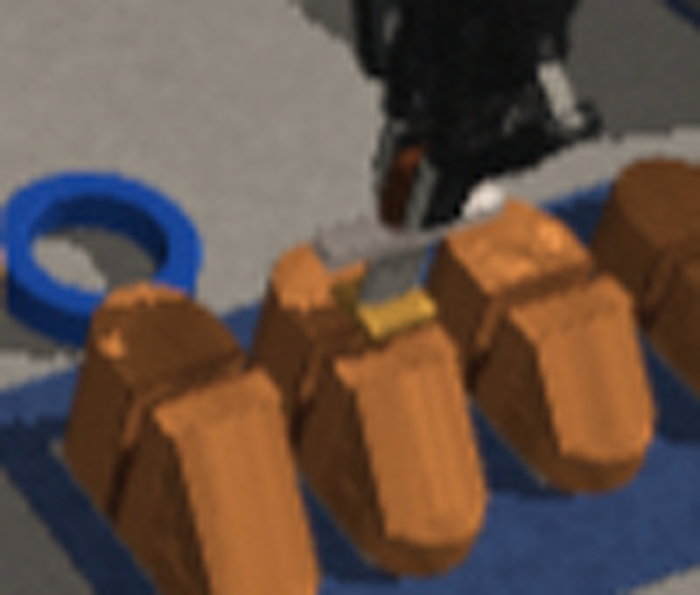

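Lasts c and d are unmoved. The blade is above c's slot (top crop 310,185). Lowering.

Emit:
{"method": "move_arm", "body": {
  "moves": [
    [[0.001,0,-0.008,0,-0.002,0,1],[0.001,0,-0.01,0,0,0,1],[0,0,-0.01,0,0,0,1],[0,0,-0.006,0,0,0,1],[0,0,-0.003,0,0,0,1],[0,0,0,0,0,0,1]]
  ]
}}

```text
clock: 38.93
eef_pos: [0.4821, 0.2711, 0.1261]
tool_rot: [0.696, 0.718, 0.0, 0.001]
ft_force: [0.2, -0.8, 0.2]
grip_width: 0.0132
```

Run:
```python
from h import *
plan(.4812,.269,.114,1.9)
```

```text
t 38.93 tcp [0.4821 0.2711 0.1261] jaw 1.81 tilt [0.07 0.08 0.  ] w 0.0132 F [ 0.21 -0.79  0.23] q6 117.6
delta mm [ -0.9  -2.1 -12.1] turn 0.09 min rows 0.3 per row for n=1: [-0.0018 -0.0043 -0.0243] [0.0024 0.0028] 0.0031
```

Emit:
{"method": "move_arm", "body": {
  "moves": [
    [[-0.001,-0.001,-0.007,0,0.002,0,1],[0,0,-0.007,0,0,0,1],[0,0,-0.006,0,0,0,1],[0,0,-0.004,0,0,0,1],[0,0,-0.002,0,0,0,1],[0,0,0,0,0,0,1]]
  ]
}}

```text
clock: 39.43
eef_pos: [0.4821, 0.2711, 0.1133]
tool_rot: [0.696, 0.718, 0.001, 0.001]
ft_force: [-1.2, 0.0, 1.4]
grip_width: 0.0133
```

Run:
```python
from h import *
plan(.4812,.269,.114,1.9)
```

```text
t 39.43 tcp [0.4821 0.2711 0.1133] jaw 1.8 tilt [-0.04  0.12  0.  ] w 0.0133 F [-1.24  0.03  1.37] q6 117.6
delta mm [-0.9 -2.1  0.7] turn 0.1 min rows 0.1 per row for n=1: [-0.0018 -0.0043  0.0015] [-0.0012  0.0041] 0.0033
```

Depth is 25.7 mm. I nudge up 0.7 and pause.

Emit:
{"method": "move_arm", "body": {
  "moves": [
    [[0,0,0.0015,0,0,0,1],[0,0,0,0,0,0,1],[0,0,0,0,0,0,1],[0,0,0,0,0,0,1],[0,0,0,0,0,0,1],[0,0,0,0,0,0,1],[0,0,0,0,0,0,1],[0,0,0,0,0,0,1]]
  ]
}}

```text
clock: 40.1
eef_pos: [0.4821, 0.2711, 0.1148]
tool_rot: [0.696, 0.718, 0.001, 0.001]
ft_force: [-0.8, -0.0, 1.5]
grip_width: 0.0129
```

Emit:
{"method": "move_arm", "body": {
  "moves": [
    [[0,0,0,0,0,0,1],[0,0,0,0,0,0,1],[0,0,0,0,0,0,1],[0,0,0,0,0,0,1],[0,0,0,0,0,0,1],[0,0,0,0,0,0,1]]
  ]
}}

```text
clock: 40.6
eef_pos: [0.4821, 0.2711, 0.1148]
tool_rot: [0.696, 0.718, 0.001, 0.001]
ft_force: [-0.6, -0.5, 0.7]
grip_width: 0.0131
```

Run:
```python
from h import *
plan(.4812,.269,.114,1.9)
s=shot('scene','s10'); crop(s,330,90,430,175,7,'s10c')
```

```text
t 40.6 tcp [0.4821 0.2711 0.1148] jaw 1.8 tilt [-0.05  0.14  0.  ] w 0.0131 F [-0.59 -0.5   0.67] q6 117.6
delta mm [-0.9 -2.1 -0.8] turn 0.1 min rows 0.1 per row for n=1: [-0.0018 -0.0043 -0.0016] [-0.0017  0.0047] 0.0034
```

View pics/s10c.png

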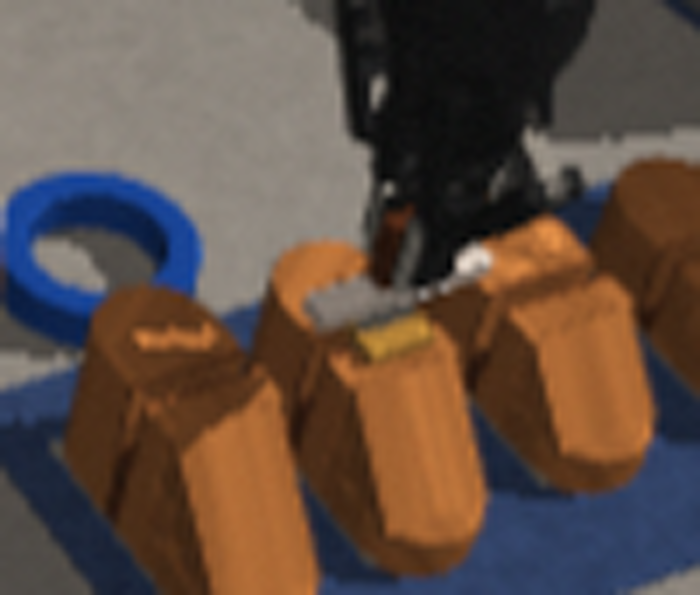

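The foot sits on top of c (crop 395,340). I passed through 25.7 and hold at 24.2. One more nudge for a centred pause, then up and over to d.

Emit:
{"method": "move_arm", "body": {
  "moves": [
    [[0,0,-0.003,0,0,0,1],[0,0,0,0,0,0,1],[0,0,0,0,0,0,1],[0,0,0,0,0,0,1],[0,0,0,0,0,0,1],[0,0,0,0,0,0,1],[0,0,0,0,0,0,1],[0,0,0,0,0,0,1]]
  ]
}}

```text
clock: 41.32
eef_pos: [0.4821, 0.2712, 0.1132]
tool_rot: [0.696, 0.718, 0.001, 0.001]
ft_force: [-1.5, -0.9, 1.3]
grip_width: 0.0127
```

Emit:
{"method": "move_arm", "body": {
  "moves": [
    [[0,0,0.015,0,0,0,1],[0,0,0.025,0,0,0,1],[0,0,0.03,0,0,0,1],[0,0,0.025,0,0,0,1],[0.001,-0.03,0.01,0,0,0,1],[0.002,-0.055,0,0,0,0,1],[0.001,-0.05,0,0,0,0,1],[0,-0.025,0,0,0,0,1]]
  ]
}}

```text
clock: 41.98
eef_pos: [0.4834, 0.1901, 0.1677]
tool_rot: [0.693, 0.721, 0.001, 0.0]
ft_force: [-0.2, -0.5, -2.1]
grip_width: 0.0133
```

Run:
```python
from h import *
plan(.484,.181,.156,1.9)
```

```text
t 41.98 tcp [0.4834 0.1901 0.1677] jaw 2.2 tilt [-0.03  0.08  0.  ] w 0.0133 F [-0.21 -0.55 -2.1 ] q6 109.3
delta mm [  0.6  -9.1 -11.7] turn -0.3 min rows 0.4 per row for n=1: [ 0.0012 -0.0183 -0.0234] [-0.0009  0.0027] -0.01
```

Emit:
{"method": "move_arm", "body": {
  "moves": [
    [[0.001,-0.006,-0.006,0,0.002,-0.006,1],[0,-0.003,-0.008,0,0,-0.003,1],[0,0,-0.005,0,0,0,1],[0,0,-0.002,0,0,0,1],[0,0,0,0,0,0,1]]
  ]
}}

```text
clock: 42.4
eef_pos: [0.4827, 0.1818, 0.1553]
tool_rot: [0.697, 0.717, -0.001, -0.001]
ft_force: [-0.5, -0.5, -1.7]
grip_width: 0.0131
```

Run:
```python
from h import *
plan(.484,.181,.124,1.9)
t=shot('top','t11');crop(t,60,150,260,270,4,'t11c')
s=shot('scene','s11'); crop(s,310,95,410,190,6,'s11c')
```

```text
t 42.4 tcp [0.4827 0.1818 0.1553] jaw 1.62 tilt [ 0.05 -0.16  0.  ] w 0.0131 F [-0.52 -0.47 -1.67] q6 109.0
delta mm [  1.3  -0.8 -31.3] turn 0.28 min rows 0.8 per row for n=1: [ 0.0026 -0.0016 -0.0627] [ 0.0015 -0.0055] 0.0093
```

View pics/t11c.png

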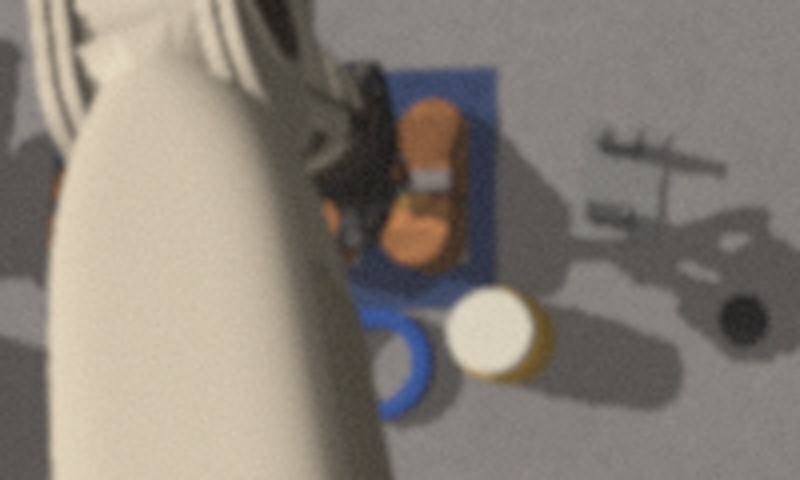

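View pics/s11c.png

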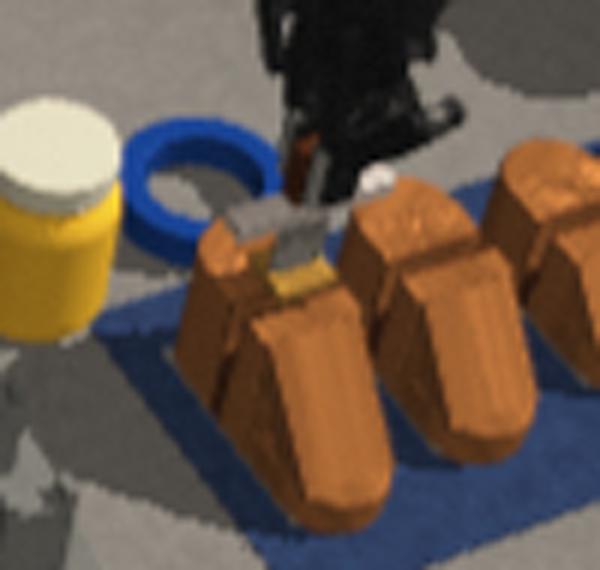

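d is where it was (top crop 425,185). Lowering.

Emit:
{"method": "move_arm", "body": {
  "moves": [
    [[0.0015,0,-0.008,0,-0.002,0,1],[0.001,0,-0.01,0,0,0,1],[0,0,-0.008,0,0,0,1],[0,0,-0.006,0,0,0,1],[0,0,-0.003,0,0,0,1],[0,0,0,0,0,0,1]]
  ]
}}

```text
clock: 43.0
eef_pos: [0.485, 0.1839, 0.1366]
tool_rot: [0.696, 0.718, -0.0, 0.001]
ft_force: [-0.8, 0.3, 0.4]
grip_width: 0.0132
```

Run:
```python
from h import *
plan(.484,.181,.124,1.9)
```

```text
t 43.0 tcp [0.485  0.1839 0.1366] jaw 1.82 tilt [0.05 0.04 0.  ] w 0.0132 F [-0.76  0.34  0.44] q6 109.0
delta mm [ -1.   -2.9 -12.6] turn 0.08 min rows 0.3 per row for n=1: [-0.0019 -0.0057 -0.0253] [0.0017 0.0015] 0.0026
```

Emit:
{"method": "move_arm", "body": {
  "moves": [
    [[-0.001,-0.001,-0.007,0,0,0,1],[-0.001,0,-0.007,0,0,0,1],[0,0,-0.006,0,0,0,1],[0,0,-0.004,0,0,0,1],[0,0,-0.002,0,0,0,1],[0,0,0,0,0,0,1]]
  ]
}}

```text
clock: 43.5
eef_pos: [0.4849, 0.1839, 0.1238]
tool_rot: [0.696, 0.718, 0.002, 0.001]
ft_force: [0.2, -0.6, 1.0]
grip_width: 0.0131
```

Run:
```python
from h import *
plan(.484,.181,.124,1.9)
```

```text
t 43.5 tcp [0.4849 0.1839 0.1238] jaw 1.82 tilt [-0.05  0.22  0.  ] w 0.0131 F [ 0.22 -0.59  0.96] q6 109.0
delta mm [-0.9 -2.9  0.2] turn 0.08 min rows 0.1 per row for n=1: [-0.0017 -0.0057  0.0003] [-0.0018  0.0072] 0.0026
```

Depth is 25.2 mm. Pausing.

Emit:
{"method": "move_arm", "body": {
  "moves": [
    [[0,0,0,0,0,0,1],[0,0,0,0,0,0,1],[0,0,0,0,0,0,1],[0,0,0,0,0,0,1],[0,0,0,0,0,0,1],[0,0,0,0,0,0,1],[0,0,0,0,0,0,1],[0,0,0,0,0,0,1]]
  ]
}}

```text
clock: 44.17
eef_pos: [0.4849, 0.1839, 0.1245]
tool_rot: [0.696, 0.718, 0.002, 0.001]
ft_force: [-0.9, -0.5, 2.6]
grip_width: 0.0136
```

Emit:
{"method": "move_arm", "body": {
  "moves": [
    [[0,0,0,0,0,0,1],[0,0,0,0,0,0,1],[0,0,0,0,0,0,1],[0,0,0,0,0,0,1],[0,0,0,0,0,0,1],[0,0,0,0,0,0,1]]
  ]
}}

```text
clock: 44.67
eef_pos: [0.4849, 0.1839, 0.1245]
tool_rot: [0.696, 0.718, 0.002, 0.001]
ft_force: [-0.0, -0.1, 2.0]
grip_width: 0.0131
```

Run:
```python
from h import *
s=shot('scene','s12'); crop(s,310,95,410,190,6,'s12c')
plan(.5042,.035,.2,85.72)
```

```text
t 44.72 tcp [0.4849 0.1839 0.1244] jaw 1.82 tilt [-0.06  0.23  0.  ] w 0.0131 F [-0.43 -0.36  2.19] q6 109.0
delta mm [  19.3 -148.9   75.6] turn 83.9 min rows 11.7 per row for n=12: [ 0.0032 -0.0248  0.0126] [-0.0002  0.0007] 0.2331
```

View pics/s12c.png

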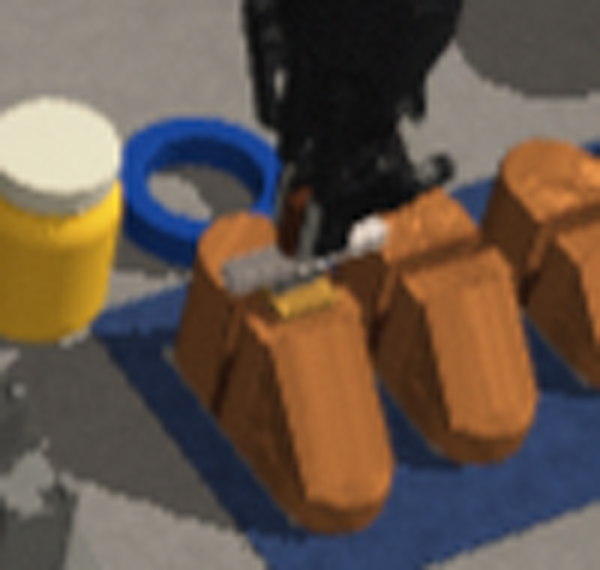

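The foot sits on d at crop (305,297) and the depth is about 24.6 mm. Up and back to the stand.

Emit:
{"method": "move_arm", "body": {
  "moves": [
    [[0,0,0.015,0,0,0,1],[0,0,0.03,0,0,0,1],[0,0,0.05,0,0,0,1],[0,0,0.05,0,0,0.1,1],[0.002,-0.02,0.02,0,0,0.2,1],[0.003,-0.03,0,0,0,0.23,1],[0.004,-0.035,0,0,0,0.23,1],[0.004,-0.035,0,0,0,0.23,1]]
  ]
}}

```text
clock: 45.38
eef_pos: [0.4894, 0.125, 0.211]
tool_rot: [0.479, 0.878, 0.0, 0.001]
ft_force: [0.4, 0.3, -2.2]
grip_width: 0.0128
```

Emit:
{"method": "move_arm", "body": {
  "moves": [
    [[0.004,-0.035,0,0,0,0.23,1],[0.004,-0.035,0,0,0,0.23,1],[0.004,-0.035,0,0,0,0.23,1],[0.004,-0.035,0,0,0,0.23,1],[0.004,-0.03,0,0,0,0.23,1],[0.002,-0.02,0,0,0,0.2,1],[0,-0.01,0,0,0,0.12,1],[0,0,0,0,0,0.04,1]]
  ]
}}

```text
clock: 46.05
eef_pos: [0.4983, 0.0171, 0.2116]
tool_rot: [0.089, 0.996, -0.001, -0.002]
ft_force: [-0.0, 0.7, -1.1]
grip_width: 0.0128
```

Run:
```python
from h import *
plan(.5042,.035,.12,85.72,4)
```

```text
t 46.05 tcp [0.4983 0.0171 0.2116] jaw 79.79 tilt [ 0.04 -0.24  0.  ] w 0.0128 F [-0.    0.72 -1.12] q6 12.2
delta mm [  5.9  17.9 -91.6] turn 5.93 min rows 2.2 per row for n=4: [ 0.003   0.0089 -0.0458] [ 0.0003 -0.002 ] 0.0494
```

Emit:
{"method": "move_arm", "body": {
  "moves": [
    [[0.004,0.012,-0.02,0,-0.003,0.07,1],[0.004,0.012,-0.03,0,-0.002,0.06,1],[0.003,0.008,-0.03,0,0,0.04,1],[0.001,0.003,-0.02,0,0,0.02,1],[0,0,-0.008,0,0,0.005,1],[0,0,0,0,0,0,1]]
  ]
}}

```text
clock: 46.55
eef_pos: [0.5035, 0.0339, 0.1566]
tool_rot: [0.037, 0.999, -0.0, -0.001]
ft_force: [-0.4, 0.1, -1.3]
grip_width: 0.013
```

Run:
```python
from h import *
plan(.5042,.035,.12,85.72,4)
```

```text
t 46.55 tcp [0.5035 0.0339 0.1566] jaw 85.79 tilt [-0.01 -0.16 -0.  ] w 0.013 F [-0.41  0.13 -1.3 ] q6 8.1
delta mm [  0.7   1.1 -36.6] turn -0.07 min rows 0.9 per row for n=4: [ 0.0004  0.0006 -0.0183] [-0.     -0.0013] -0.0006
```

Emit:
{"method": "move_arm", "body": {
  "moves": [
    [[0.001,0.002,-0.016,0,-0.002,0,1],[0,0,-0.024,0,0,0,1],[0,0,-0.024,0,0,0,1],[0,0,-0.02,0,0,0,1],[0,0,-0.01,0,0,0,1],[0,0,-0.004,0,0,0,1]]
  ]
}}

```text
clock: 47.05
eef_pos: [0.5061, 0.0348, 0.108]
tool_rot: [0.038, 0.999, 0.0, 0.002]
ft_force: [-0.4, -0.1, -0.5]
grip_width: 0.0131
```

Run:
```python
from h import *
plan(.5042,.035,.079,85.72,4)
```

```text
t 47.05 tcp [0.5061 0.0348 0.108 ] jaw 85.68 tilt [-0.04  0.23  0.  ] w 0.0131 F [-0.43 -0.09 -0.48] q6 8.2
delta mm [ -1.9   0.2 -29. ] turn 0.04 min rows 0.7 per row for n=4: [-0.0009  0.0001 -0.0145] [-0.0003  0.0019] 0.0003
```

Emit:
{"method": "move_arm", "body": {
  "moves": [
    [[-0.003,0,-0.014,0,0.003,0,1],[-0.001,0,-0.014,0,0,0,1],[0,0,-0.012,0,0,0,1],[0,0,-0.008,0,0,0,1],[0,0,-0.005,0,0,0,1],[0,0,-0.003,0,0,0,1]]
  ]
}}

```text
clock: 47.55
eef_pos: [0.5051, 0.0348, 0.0789]
tool_rot: [0.038, 0.999, 0.001, 0.003]
ft_force: [-4.2, -0.9, 20.8]
grip_width: 0.0134
```

Run:
```python
from h import *
plan(.5042,.035,.079,85.72,2)
```

```text
t 47.55 tcp [0.5051 0.0348 0.0789] jaw 85.65 tilt [-0.05  0.3   0.  ] w 0.0134 F [-4.24 -0.89 20.84] q6 8.3
delta mm [-0.9  0.2  0.1] turn 0.07 min rows 0.0 per row for n=2: [-0.0009  0.0002  0.0001] [-0.0008  0.0051] 0.0012
```

Seated on the notch floor. I ease off the pressure, then release.

Emit:
{"method": "move_arm", "body": {
  "moves": [
    [[0,0,0.001,0,0,0,1],[0,0,0,0,0,0,1]]
  ]
}}

```text
clock: 47.72
eef_pos: [0.5053, 0.0348, 0.0795]
tool_rot: [0.038, 0.999, 0.001, 0.003]
ft_force: [0.1, 0.1, -0.5]
grip_width: 0.0128
```

Run:
```python
from h import *
plan(.5042,.035,.079,85.72,2)
```

```text
t 47.72 tcp [0.5053 0.0348 0.0795] jaw 85.65 tilt [-0.05  0.32  0.  ] w 0.0128 F [ 0.1   0.06 -0.46] q6 8.3
delta mm [-1.1  0.2 -0.5] turn 0.07 min rows 0.0 per row for n=2: [-0.0011  0.0002 -0.0005] [-0.0009  0.0054] 0.0012
```

Emit:
{"method": "move_arm", "body": {
  "moves": [
    [[0,0,0,0,0,0,-0.6],[0,0,0,0,0,0,-0.6],[0,0,0,0,0,0,-0.6],[0,0,0,0,0,0,-0.6],[0,0,0.015,0,0,0,-0.6],[0,0,0.03,0,0,0,-0.6],[0,0,0.05,0,0,0,-0.6],[0,0,0.07,0,0,0,-0.6]]
  ]
}}

```text
clock: 48.38
eef_pos: [0.5007, 0.0345, 0.1597]
tool_rot: [0.038, 0.999, -0.0, -0.004]
ft_force: [0.3, 0.1, -0.7]
grip_width: 0.0684
```

Emit:
{"method": "move_arm", "body": {
  "moves": [
    [[0,0,0.07,0,0,0,-0.6],[-0.02,-0.04,0.04,0,0,0,-0.6],[-0.03,-0.07,0,0,0,0,-0.6],[-0.03,-0.07,0,0,0,0,-0.6],[-0.03,-0.07,0,0,0,0,-0.6],[-0.03,-0.07,0,0,0,0,-0.6],[-0.02,-0.07,0,0,0,0,-0.6],[0,-0.05,0,0,0,0,-0.6]]
  ]
}}

```text
clock: 49.05
eef_pos: [0.4232, -0.188, 0.2339]
tool_rot: [0.031, 0.999, -0.001, 0.01]
ft_force: [0.7, 0.0, 0.1]
grip_width: 0.0686
```

Emit:
{"method": "move_arm", "body": {
  "moves": [
    [[0,-0.02,0,0,0,0,-0.6],[0,0,0,0,0,0,-0.6]]
  ]
}}

```text
clock: 49.22
eef_pos: [0.4221, -0.2035, 0.2359]
tool_rot: [0.035, 0.999, -0.002, 0.012]
ft_force: [0.5, -0.3, 0.7]
grip_width: 0.0683
```

Run:
```python
from h import *
print(get_obs()['eef_pos'],get_obs()['clock'])
t=shot('top','t13');crop(t,60,120,310,270,3.2,'t13c')
s=shot('scene','s13'); crop(s,280,90,480,210,4,'s13c')
for k,x,h in(('a',(83.5,201),.048),('b',(110,200),.058),('c',(138,199),.068),('d',(164,198),.078)):
    o=slot(t,*x,h,hw=13,hv=13); print(k,o[0].round(4),np.round(o[1],1),o[3])
```

```text
[ 0.42214833 -0.20352566  0.23589139] 49.2167
a [0.4727 0.4497 0.048 ] 1.9 15
b [0.4744 0.3477 0.058 ] -4.5 24
c [0.469  0.2897 0.068 ] -6.5 9
d [0.4838 0.1803 0.078 ] 1.2 17
```

View pics/t13c.png

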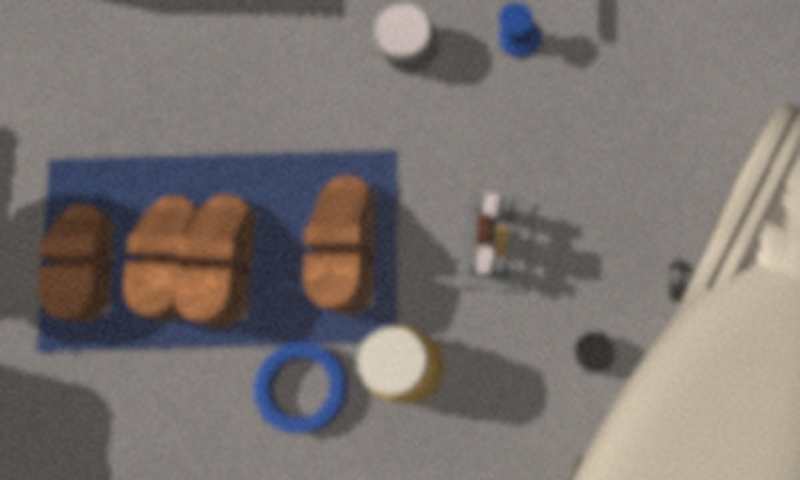

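View pics/s13c.png

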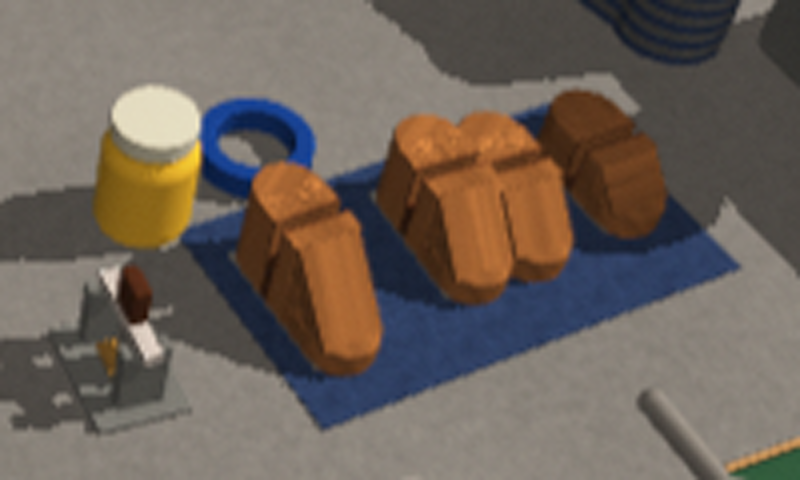

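Last c was knocked sideways and now stands beside b (top crop 215,262), still on the mat. The gauge hangs on the stand (485,235). I check that c is level and sits inside the mat, and that the gauge has returned to its first pose.

Run:
```python
from h import *
t=load('t13');P=cloud(t);s=load('s13')
hsv=cv2.cvtColor(t['pixels'],cv2.COLOR_RGB2HSV)
def px(cx,cy): return 60+cx/3.2,120+cy/3.2
for k,(x,y) in dict(a=(72,290),b=(147,288),c=(203,292),d=(332,280)).items():
    u,v=map(lambda q:int(round(q)),px(x,y)); q=P[v-5:v+6,u-5:u+6].reshape(-1,3)
    A=np.c_[q[:,:2]-q[:,:2].mean(0),np.ones(len(q))]; co=np.linalg.lstsq(A,q[:,2],rcond=None)[0]
    print(k,'top z',co[2].round(4),'slope deg',np.degrees(np.arctan(co[:2])).round(1))
for n,(x,y) in dict(c_slotL=(183,260),c_slotR=(237,264),heel=(207,322)).items(): 
    print(n,ray(t,*px(x,y),.068 if 'slot' in n else 0.03).round(3))
w=t['pixels'].min(-1)>165; sub=np.zeros_like(w); sub[170:212,200:225]=1
v,u=np.where(w&sub); W=np.array([ray(t,a,b,.064)[:2] for a,b in zip(u,v)],np.float32); print(cv2.minAreaRect(W), P[v,u,2].mean())
crop(s,290,145,330,205,9,'g13'); crop(s,370,100,440,175,8,'c13')
# other things moved?
t0=load('top0')
d=np.abs(t0['pixels'].astype(int)-t['pixels']).sum(-1); 
for n,(u,v) in dict(jar=(183,232),tape=(154,241),tin=(187,131),spool=(222,130),wax=(246,230)).items(): print(n,d[v-12:v+12,u-12:u+12].mean().round(1))
```

```text
a top z 0.0581 slope deg [-19.3 -63.5]
b top z 0.0679 slope deg [-28.1 -65.9]
c top z 0.0783 slope deg [-36.6 -67.5]
d top z 0.0783 slope deg [ 0.  -0.2]
c_slotL [0.471 0.326 0.068]
c_slotR [0.467 0.274 0.068]
heel [0.415 0.312 0.03 ]
((0.5047392249107361, 0.03549298271536827), (0.006861986592411995, 0.07069291919469833), 86.08702850341797) 0.06438445084559986
jar 34.2
tape 17.6
tin 22.6
spool 18.1
wax 15.3
```

View pics/g13.png

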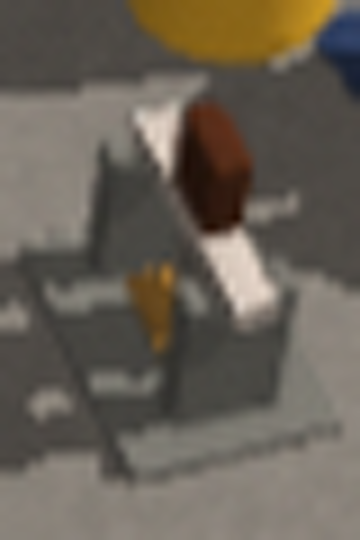

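View pics/c13.png

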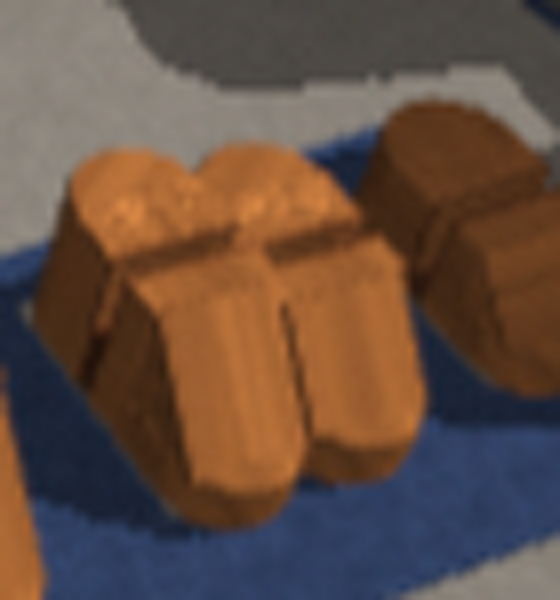

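Run:
```python
from h import *
t=load('t13');P=cloud(t);P[t['range_z']==0]=np.nan
for k,(x,y) in dict(a=(72,290),b=(147,288),c=(203,292),d=(332,280)).items():
    u,v=int(round(60+x/3.2)),int(round(120+y/3.2)); q=P[v-4:v+5,u-4:u+5].reshape(-1,3); q=q[~np.isnan(q[:,0])]
    A=np.c_[q[:,:2]-q[:,:2].mean(0),np.ones(len(q))]; co=np.linalg.lstsq(A,q[:,2],rcond=None)[0]
    print(k,len(q),'med z',np.median(q[:,2]).round(4),'slope deg',np.degrees(np.arctan(co[:2])).round(1))
```

```text
a 81 med z 0.0487 slope deg [-3.9 -2.6]
b 80 med z 0.0582 slope deg [ 0.2 -1.1]
c 81 med z 0.0685 slope deg [ 1.1 -1.3]
d 81 med z 0.0782 slope deg [1.5 0.7]
```

All four lasts stand level at their right heights on the mat, and the gauge hangs where it started. Handing in.

```bash
python3 -c "
from workcell import *
job_done(); print(get_obs()['clock'])"
```

```text
the job is handed in; nothing more can be done
the job is handed in; nothing more can be done
```

I put all four lasts on the blue mat, then gauged them in the order a, b, c, d and hung the gauge back on its stand. The job took about 50 s, and I handed it in with the robot clear of everything.

- **Gauging:** each pause had the foot riding on the top of the last, with no sign that the blade caught. The depths come from the arm's position, since I had no direct gauge reading.

| Last | Depth during pause (mm) |
|---|---|
| a | 24.7–25.2 |
| b | 24.4, then 26.6 after a small nudge |
| c | 24.2–25.8 |
| d | 24.5–25.2 |

- **Final state:** the lasts' tops measured 48.7, 58.2, 68.5 and 78.2 mm, so all stand on their soles on the mat. The slope fits were within about 1.5°, except last a, which read about 4° where shadow makes the depth noisy. The gauge's crossbar is back in the notches at the same height and angle, about 1.5 mm along from where it started.
- **Knock:** by the last pictures, last c had been knocked 2–3 cm sideways and stands close beside b, still upright and well inside the mat. It was still in place when I gauged it, so I left it there.
- **Force:** seating the gauge on the stand briefly pressed with about 21 N, which I eased off before letting go. Setting b down reached about 11 N.
- **Other things:** the jar, tape, tin, spool and wax look unmoved in the last top picture. The hammer, brush and purple look-alike were never approached, but I did not check them again at the end.

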